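Gauge a bent mill crankshaft on V-blocks and leave its high spot up

TASK

The hand mill's crankshaft is bent and lies in the two V-blocks of the gauging bench. Push the dial indicator down by the black knob on its post until the plunger rides on the middle of the shaft with the needle about at the green mark, and let go of the knob; then take the wooden crank handle and turn the shaft gently right round, without straining it, keeping it seated in both V-blocks and the plunger riding on it, to find where the needle reads lowest and where it reads highest. Finish with the shaft standing still at the highest reading, its high spot up under the plunger ready to be pressed straight, the handle released and the things around left where they are.

Things in the scene. Friction and masses are not known exactly. Their poses are not given: they have to be found in the camera images.
- bench: Grey gauging bench, fixed, 216 x 176 mm. Origin on the worktop under the shaft's middle; x along the shaft (the crank end at -x, to the robot's left; +y away from the robot), z up. Two 90-degree V-blocks at x = -75 and +75 mm, 26 mm long, 60 mm wide, tops 102 mm up, carry the shaft with its axis at y = 0, 100 mm up. The indicator's post stands at x = 0, y = -80 mm, on the robot's side
- mill_shaft: Loose bent steel crankshaft, about 0.95 kg. Origin on its axis midway between the V-blocks, x along the axis. Red crank arm at x = -126 mm, 50 mm to the handle, along the body's -z: hanging at the start. The 16 mm thick middle is bowed 3 mm to a side that differs every time and is not told by the body's pose: only the indicator shows it. Friction in the V-blocks keeps it where it is left
- shaft_front (a point): Point on the shaft's axis at the front V-block (body x = -75 mm), 100 mm above the worktop when the 20 mm journal is seated; a collar either side of this V-block leaves 2 mm of end play each way. Nothing holds the shaft down: 3 to 4 N of lift at the handle tips it out of this V, and more than about 6 N of pressing or sideways strain there jams it; 1 to 2 N of push down keeps it seated
- shaft_rear (a point): Point on the shaft's axis at the rear V-block (body x = +75 mm); 100 mm above the worktop when seated
- crank_grip (a point): Where to hold the wooden crank handle: on the handle's axis, 60 mm in front (-x) of the red arm's middle, 50 mm from the shaft axis; 50 mm above the worktop at the bottom of its circle, 150 mm at the top. The handle is a sleeve 21 mm thick, 86 mm long, parallel to the shaft, spinning freely on its pin, so one grasp from above serves all the way round. Turning takes 1 to 2 N
- post_knob (a point): Middle of the round black knob on top of the indicator's post: 29 mm diameter, 18 mm of straight side, top 14 mm above this point. The cross arm is 44 mm below it, the dial's rim 25 mm below. The dial is 67 mm wide, its middle 80 mm from the knob, over the shaft. Nothing stands above it, but a wall cupboard hangs behind and to the right (world x > 0.55, y < 0.10, z > 0.45)
- post (a joint): Height setting of the post (m): 0 fully up, grows as the post is pushed down, 0.045 fully down. It slides with about 8 N of drag (5 N to push it down, up to 3 N more against the plunger) and stays where it is left
- needle (a joint): Angle of the red needle (rad) on the dial, which looks up: 0 with the plunger free, growing clockwise from above, 0.314 rad for each mm the plunger is pushed in (long ticks 1 mm apart; zero tick towards the bench's +x, the robot's right). Green mark at 8 mm = 2.51 rad. The plunger bottoms at 16 mm = 5.03 rad. One turn of the shaft moves it 6 mm = 1.88 rad from lowest to highest
- plunger_tip (a point): Lowest point of the plunger's ball tip, above the middle of the shaft. With the tip riding on a seated shaft it stands 111 mm above the worktop when the high spot is up, 105 mm when the low spot is up
- plunger: The sprung steel plunger under the dial, 8 mm ball tip, 16 mm of travel; spring 1.1 N when free, 2.9 N pushed fully in. Its origin is the ball's centre
- marker: Black and white marker pen, 135 mm long, lying on the worktop; leave it
- tape_roll: Roll of cream tape, 98 mm wide, 25 mm high, lying flat; leave it
- oats_jar: Clip-top glass jar of oats, 96 mm wide, 177 mm high; leave it

How it is judged:
By the outcome, as a careful person would: the job done as asked, in the order asked, and still so for the second after the job is handed in, with the robot touching nothing.
It also fails if it takes over 72 s, if anything falls off the work surface, if the arm or the gripper's body presses on something with over 40 N, if the wrist force passes 120 N, or if a joint passes its speed limit or range.

ROBOT

A 7-joint arm with a two-finger parallel gripper is mounted at the origin on a cart in front of the work surface, level with it; the furniture and walls round the work are solid. World frame = base frame: x ahead of the robot, y to its left, z up, the work surface at z = 0. Lengths are in m, angles in degrees, forces in N, time in s.
With the tool pointing down it reaches from about 0.4 to 0.85 m from the base axis. Payload 6.9 kg.
Tool frame: the origin (TCP) lies at the very end of the fingers, on their centre line; the grasp point (between the pads) lies 19 mm behind it; z points along the fingers, x is the direction in which the jaws open and shut, and the axes are right-handed (so a half turn about z gives the same grasp; the last joint's range is limited). The gripper opens to 85 mm and grips with 20 to 120 N. Pads are 22 mm wide; open, the fingers measure 114 mm over their backs; the gripper's body (76 mm by 85 mm) begins 54 mm behind the grasp point. The pads swing forward as they close: fully open they stand 13 mm farther back than shut.
Start: joints at [-67.638, 29.078, -13.613, 85.955, 7.202, 65.827, -8.869], TCP at [0.176, 0.6, 0.231] pointing down, gripper open.
Joint ranges: [-176.47, 176.47], [-13.61, 117.27], [-81.72, 77.17], [0.22, 143.17], [-87.28, 267.28], [10, 112.55], [-165.47, 165.47]. Speed limits (degrees/s): [136.94, 136.94, 180, 180, 180, 180, 180].

INTERFACE

Orientations are given as a 3x3 rotation matrix whose columns are the frame's x, y, z axes.
In Python, from bench import env, cams gives the robot as it stands. The module is installed in compiled form; this text tells all that it offers.
- The arm moves only by the shell command python3 -m crank 'ROWS' [FORCE]. ROWS is JSON, a list of rows, each an object of numbers: "grip": the closure, from 0 (fully open) to 1 (shut); "dx", "dy", "dz": the shift along the world's x, y, z in m; "twist": the turn about the world's z in degrees. A call has 1 to 12 rows; each row is the pose to reach, as a shift and turn from the pose commanded when the call began; what a row does not reach only later rows make up. A row lasts 1/8 s, in which the tool goes at most 62.5 mm and 10.7 degrees, less where a joint would pass 70% of its speed; a pose out of reach is approached as far as the arm can. A call with a gripper value outside its range is refused whole. The fingers move at their own pace and stop on an object; FORCE is the grip in N (left out, the last holds). Time passes only in rows, so rows that repeat a pose let the fingers close. It gives the time, the measured TCP pose, the force and the opening at its end, in the units of the state.
- env.state(): the state, without advancing time (a new reading comes with each control period).
- cams.read_camera(name): name is "side" or "top" or "wrist"; returns a dict with "pixels" (400x640x3 uint8, red, green, blue), "fx", "fy", "cx", "cy" (pixels), "R" (3x3) and "t" (3): a world point X has camera coordinates R X + t; the wrist camera has in their place "hand_eye" (4x4, takes a point from camera to tool coordinates, whose origin is the TCP and whose axes are the tool frame's). Camera axes: x right, y down, z forward; pixel columns grow to the right and rows downward; lengths in m; the calibration is good to about 2 mm. A picture is of the moment at which its call begins: read the wrist's pose just before it. There is no depth.
- env.sign_off(): hands the job in, once; it reports no verdict.
Trained networks look in the newest picture that a camera, given by its name, has taken for a name from the list of things; names that differ only in an ending like _2 or _b are one class to them, and where a whole thing is asked for, a point or a joint stands for the part that bears it (a point fixed in the world has none). Each returns a list of dicts, best first, with "score" (0 to 1); they miss things now and then, are a little off and sometimes report something else, mostly with a low value. They report only what shows in the picture. A call takes as long as a camera call.
- cams.silhouettes(thing, camera): "pixels" (400x640 bool, what is visible of it) and "extent" ([centre column, centre row, width, height] in pixels, round what is visible of it).
- cams.spot_point(thing, camera): "xy" ([column, row] in pixels: a listed point, or the origin of a listed thing).
The state is a dict: "time": time; "joint_positions": joint angles; "qvel": joint speeds; "joint_torque": joint torques, N m; "eef_pos": TCP position; "orientation": TCP orientation; "force": force on the tool from outside, world axes, zero at the start; "wrist_torque": the same for the moment, N m; "gripper_width": opening from 0.0 (shut) to 1.0 (fully open).
Only numpy, scipy, OpenCV 4.12 (cv2) and the standard library are available. Lean on these libraries where they do the work, as an engineer would, in place of code of your own. Each camera call takes 0.05 s, during which the arm holds its last target.

## Working session

There is one attempt and no reset: what is moved stays moved. The work goes in short steps, Python scripts to look and compute and a shell command to move; the robot and the scene stay as the last step left them, time stands still between calls to the robot, and variables do not carry over. Pictures are saved under pics/ and viewed, and the job is handed in when it is done.

```bash
mkdir -p pics; ls
cat > h.py <<'E'
import numpy as np, cv2, json
from bench import env, cams
def shot(n,fn=None):
    c=cams.read_camera(n)
    if fn: cv2.imwrite('pics/'+fn,c['pixels'][:,:,::-1])
    return c
def ray(c,uv):
    d=np.array([(uv[0]-c['cx'])/c['fx'],(uv[1]-c['cy'])/c['fy'],1.])
    R=np.array(c['R']);t=np.array(c['t']); return -R.T@t, R.T@d
def atz(c,uv,z):
    o,d=ray(c,uv); return o+d*(z-o[2])/d[2]
def tri(c1,u1,c2,u2):
    A=[];b=[]
    for c,u in((c1,u1),(c2,u2)):
        o,d=ray(c,u); d=d/np.linalg.norm(d); P=np.eye(3)-np.outer(d,d); A.append(P);b.append(P@o)
    X=np.linalg.solve(A[0]+A[1],b[0]+b[1])
    return X,[np.linalg.norm(A[i]@X-b[i]) for i in(0,1)]
def proj(c,X):
    p=np.array(c['R'])@X+np.array(c['t']); return np.array([c['fx']*p[0]/p[2]+c['cx'],c['fy']*p[1]/p[2]+c['cy']])
E
python3 - <<'E'
from h import *
s=env.state(); print({k:np.round(v,3).tolist() for k,v in s.items()})
C={n:shot(n,f'{n}0.png') for n in('side','top')}
for n in C: print(n,np.round(-np.array(C[n]['R']).T@C[n]['t'],3),np.round(C[n]['R'],2).tolist(),C[n]['fx'])
for th in ['post_knob','crank_grip','shaft_front','shaft_rear','plunger_tip','bench','mill_shaft']:
    p={}
    for n in C:
        r=cams.spot_point(th,n)
        if r: p[n]=r[0]['xy']; print(th,n,np.round(r[0]['xy'],1),round(r[0]['score'],2))
    if len(p)==2: print(th,*tri(C['side'],p['side'],C['top'],p['top']))
E
```

```text
pics
{'time': 0.0, 'joint_positions': [-67.637, 29.126, -13.611, 86.009, 7.202, 65.826, -8.869], 'qvel': [0.0, -0.015, 0.002, -0.023, 0.136, 0.133, 0.069], 'joint_torque': [0.0, -62.058, -2.187, -24.966, 0.013, 0.012, 0.0], 'eef_pos': [0.176, 0.599, 0.23], 'orientation': [[0.281, 0.96, -0.0], [0.96, -0.281, -0.002], [-0.002, 0.0, -1.0]], 'force': [-0.246, 0.041, 0.003], 'wrist_torque': [-0.012, -0.035, -0.008], 'gripper_width': 0.998}
side [ 0.375 -0.799  0.862] [[0.96, -0.27, -0.02], [-0.19, -0.64, -0.75], [0.19, 0.72, -0.66]] 417.1455589238812
top [ 0.499 -0.014  1.276] [[0.02, -1.0, 0.03], [-1.0, -0.03, -0.08], [0.08, -0.03, -1.0]] 380.7805093810956
post_knob side [267.7 159.2] 0.73
post_knob top [284.4 243.9] 0.75
post_knob [0.45967487 0.0666968  0.23790208] [np.float64(0.0023093766593624736), np.float64(0.0023093766593625265)]
crank_grip side [275.9 165.1] 0.96
crank_grip top [223.  225.3] 0.86
crank_grip [0.50558764 0.27677288 0.05782409] [np.float64(0.0012140591721117363), np.float64(0.0012140591721117343)]
shaft_front side [289.8 172. ] 0.89
shaft_front top [258.2 219.1] 0.8
shaft_front [0.5278647  0.15804286 0.11321518] [np.float64(0.0024645043177996388), np.float64(0.0024645043177997524)]
shaft_rear side [307.  204.7] 0.8
shaft_rear top [303.  209.5] 0.75
shaft_rear [0.55357615 0.02490024 0.09478467] [np.float64(0.005420406405598384), np.float64(0.005420406405598389)]
bench side [298.  214.4] 0.56
bench top [281.6 217.4] 0.6
bench [ 0.53497665  0.09816864 -0.00470835] [np.float64(0.0007466592198173956), np.float64(0.0007466592198173944)]
mill_shaft side [296.4 187.5] 0.77
mill_shaft top [279.7 214.7] 0.82
mill_shaft [0.5379538  0.09520098 0.10287067] [np.float64(0.002836482623401919), np.float64(0.002836482623401808)]
```

View pics/side0.png

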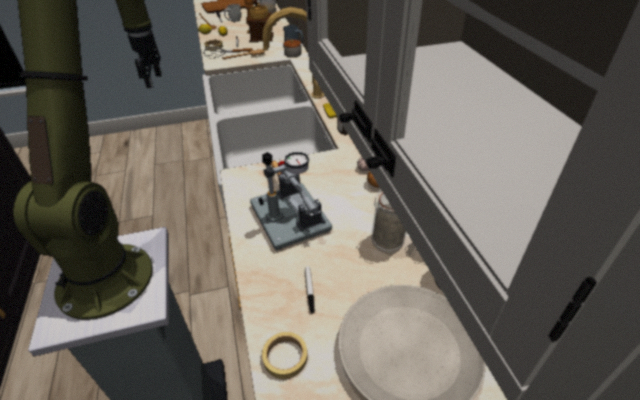

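View pics/top0.png

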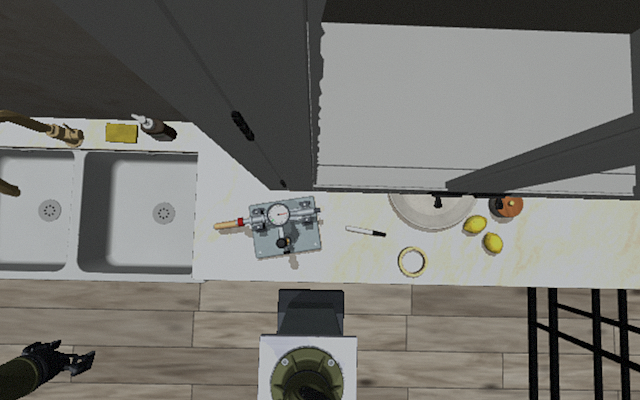

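```bash
python3 -m crank '[{"grip":0,"dx":0.03,"dy":-0.05,"dz":0.04,"twist":-10},{"grip":0,"dx":0.06,"dy":-0.1,"dz":0.08,"twist":-20},{"grip":0,"dx":0.09,"dy":-0.15,"dz":0.1,"twist":-30},{"grip":0,"dx":0.12,"dy":-0.2,"dz":0.12,"twist":-40},{"grip":0.3,"dx":0.15,"dy":-0.25,"dz":0.12,"twist":-50},{"grip":0.6,"dx":0.17,"dy":-0.3,"dz":0.12,"twist":-60},{"grip":1,"dx":0.19,"dy":-0.35,"dz":0.12,"twist":-63},{"grip":1,"dx":0.21,"dy":-0.40,"dz":0.12,"twist":-63},{"grip":1,"dx":0.22,"dy":-0.44,"dz":0.12,"twist":-63},{"grip":1,"dx":0.22,"dy":-0.44,"dz":0.12,"twist":-63}]' 20
python3 - <<'E'
from h import *
s=env.state(); print({k:np.round(v,3).tolist() for k,v in s.items()})
C={n:shot(n,f'{n}1.png') for n in('side','top','wrist')}
print(np.round(C['wrist']['hand_eye'],3), C['wrist']['fx'])
for th in ['post_knob','crank_grip','shaft_front','shaft_rear','plunger_tip','bench','mill_shaft']:
    for n in C:
        r=cams.spot_point(th,n)
        if r: print(th,n,np.round(r[0]['xy'],1),round(r[0]['score'],2))
E
```

```text
time: 2.05
eef_pos: [0.3963, 0.1566, 0.3517]
orientation: [[0.984, 0.179, 0.001], [0.179, -0.984, -0.0], [0.001, 0.0, -1.0]]
force: [-0.3, 0.6, 0.8]
gripper_width: 0.004
{'time': 2.05, 'joint_positions': [-35.591, 5.9, 12.151, 100.703, -1.252, 73.488, -12.814], 'qvel': [-2.393, 0.953, -3.962, -0.65, -1.451, -0.273, -2.506], 'joint_torque': [1.629, -33.928, 2.236, -26.187, 0.402, 0.063, 0.639], 'eef_pos': [0.396, 0.157, 0.352], 'orientation': [[0.984, 0.179, 0.001], [0.179, -0.984, -0.0], [0.001, 0.0, -1.0]], 'force': [-0.307, 0.584, 0.751], 'wrist_torque': [0.068, -0.015, -0.015], 'gripper_width': 0.004}
[[ 1.     0.001 -0.     0.001]
 [-0.     0.961  0.278 -0.071]
 [ 0.    -0.278  0.961 -0.142]
 [ 0.     0.     0.     1.   ]] 312.3960237566371
post_knob side [264.4 158.8] 0.55
post_knob top [283.  241.1] 0.87
post_knob wrist [372.  280.7] 0.62
crank_grip side [275.4 165.3] 0.69
crank_grip top [225.3 224.2] 0.93
crank_grip wrist [419.3  85.3] 0.94
shaft_front side [286.2 173.5] 0.86
shaft_front top [257.2 217.1] 0.72
shaft_front wrist [422.6 175.2] 0.83
shaft_rear side [308.6 202.3] 0.74
shaft_rear top [303.7 209.9] 0.77
shaft_rear wrist [409.7 278.3] 0.79
plunger_tip top [257.4 218.3] 0.68
bench side [300.8 212.8] 0.63
bench top [281.9 215.8] 0.83
bench wrist [397.7 212.6] 0.61
mill_shaft side [297.2 189.1] 0.74
mill_shaft top [281.  216.9] 0.69
mill_shaft wrist [419.3 227.1] 0.85
```

View pics/wrist1.png

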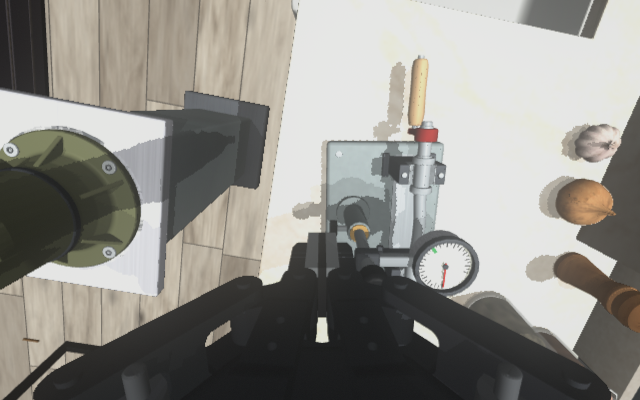

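```bash
cat >> h.py <<'E'
def wcam(c,s):
    T=np.eye(4);T[:3,:3]=s['orientation'];T[:3,3]=s['eef_pos']
    M=np.linalg.inv(T@np.array(c['hand_eye'])); c['R']=M[:3,:3];c['t']=M[:3,3]; return c
E
python3 - <<'E'
from h import *
from scipy.optimize import least_squares
s=env.state(); C={n:shot(n) for n in('side','top','wrist')}; wcam(C['wrist'],s)
B=dict(crank_grip=(-.186,0,.05),shaft_front=(-.075,0,.1),shaft_rear=(.075,0,.1),bench=(0,0,0),mill_shaft=(0,0,.1))
obs=[]
for th in list(B):
    for n in C:
        r=cams.spot_point(th,n)
        if r: obs.append((th,n,np.array(r[0]['xy'])))
# dial centre seen in the wrist picture
def W(p,X): c,sn=np.cos(p[2]),np.sin(p[2]); return np.array([p[0]+c*X[0]-sn*X[1],p[1]+sn*X[0]+c*X[1],X[2]])
def res(p): return np.concatenate([(proj(C[n],W(p,B[th]))-xy)*(3 if n=='wrist' else 1) for th,n,xy in obs])
f=least_squares(res,[.54,.095,-1.38],loss='soft_l1'); p=f.x
print(p,np.degrees(p[2]))
for th,n,xy in obs: print(th,n,np.round(proj(C[n],W(p,B[th]))-xy,1))
for k,X in dict(knob=(0,-.08,.22),grip=(-.186,0,.05),dial=(0,0,.2)).items():
    print(k,W(p,X),[ (n,proj(C[n],W(p,X)).round(0).tolist()) for n in C])
# knob height from the side/wrist
for z in (.2,.21,.22,.23,.24,.25): print(z,[ (n,proj(C[n],W(p,(0,-.08,z))).round(0).tolist(),proj(C[n],W(p,(0,0,z-.025))).round(0).tolist()) for n in C])
im=C['side']['pixels'][130:230,230:350,::-1]; cv2.imwrite('pics/sz.png',cv2.resize(im,None,fx=6,fy=6,interpolation=3))
im=C['top']['pixels'][180:280,200:340,::-1]; cv2.imwrite('pics/tz.png',cv2.resize(im,None,fx=5,fy=5,interpolation=3))
E
```

```text
[ 0.53801136  0.09266115 -1.39015367] -79.64993789996565
crank_grip side [0.7 2.3]
crank_grip top [0.8 3.3]
crank_grip wrist [ 1.2 -0.2]
shaft_front side [-0.9  2.5]
shaft_front top [-2.   1.4]
shaft_front wrist [-2.6  0.1]
shaft_rear side [0.7 0.5]
shaft_rear top [-0.1  4.1]
shaft_rear wrist [ 2.7 -0.4]
bench side [-0.7 -3.5]
bench top [0.2 2.3]
bench wrist [-0.8  0.1]
mill_shaft side [ 1.3 -2.8]
mill_shaft top [-1.   1.1]
mill_shaft wrist [0.1 0.8]
knob [0.45931309 0.07828821 0.22      ] [('side', [267.0, 162.0]), ('top', [281.0, 243.0]), ('wrist', [369.0, 275.0])]
grip [0.50459427 0.27563464 0.05      ] [('side', [276.0, 167.0]), ('top', [224.0, 225.0]), ('wrist', [417.0, 85.0])]
dial [0.53801136 0.09266115 0.2       ] [('side', [296.0, 160.0]), ('top', [277.0, 214.0]), ('wrist', [443.0, 265.0])]
0.2 [('side', [267.0, 169.0], [296.0, 168.0]), ('top', [281.0, 243.0], [278.0, 215.0]), ('wrist', [366.0, 264.0], [435.0, 254.0])]
0.21 [('side', [267.0, 165.0], [296.0, 165.0]), ('top', [281.0, 243.0], [278.0, 215.0]), ('wrist', [368.0, 269.0], [438.0, 258.0])]
0.22 [('side', [267.0, 162.0], [296.0, 162.0]), ('top', [281.0, 243.0], [277.0, 214.0]), ('wrist', [369.0, 275.0], [441.0, 263.0])]
0.23 [('side', [266.0, 159.0], [295.0, 159.0]), ('top', [281.0, 243.0], [277.0, 214.0]), ('wrist', [371.0, 280.0], [445.0, 267.0])]
0.24 [('side', [266.0, 156.0], [295.0, 156.0]), ('top', [280.0, 243.0], [277.0, 214.0]), ('wrist', [372.0, 286.0], [448.0, 272.0])]
0.25 [('side', [265.0, 153.0], [295.0, 152.0]), ('top', [280.0, 243.0], [276.0, 214.0]), ('wrist', [374.0, 292.0], [452.0, 278.0])]
```

View pics/sz.png

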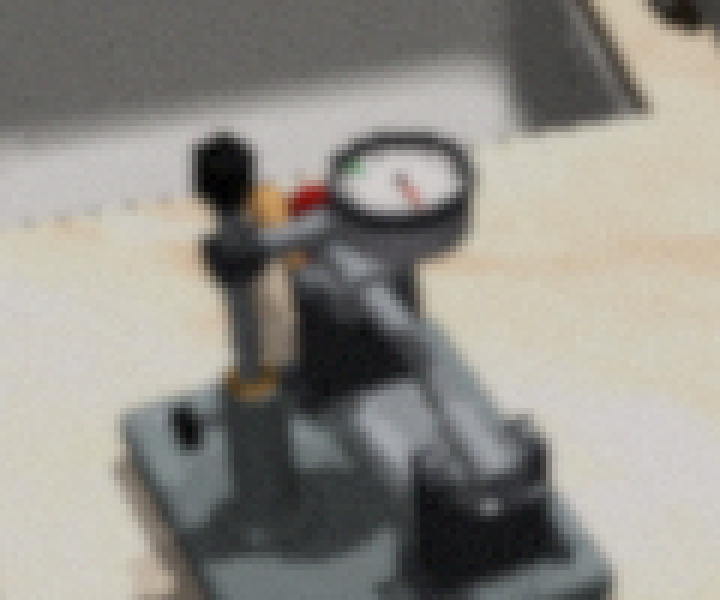

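View pics/tz.png

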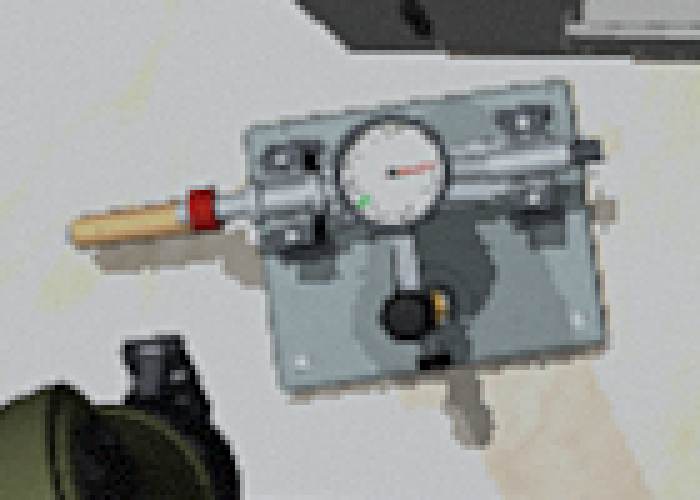

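```bash
python3 -m crank '[{"grip":1,"dx":0.03,"dy":-0.04,"dz":0},{"grip":1,"dx":0.063,"dy":-0.08,"dz":-0.03},{"grip":1,"dx":0.063,"dy":-0.08,"dz":-0.07},{"grip":1,"dx":0.063,"dy":-0.08,"dz":-0.09},{"grip":1,"dx":0.063,"dy":-0.08,"dz":-0.09}]' 20
python3 - <<'E'
from h import *
s=env.state(); print(s['eef_pos'],s['force'])
C={n:shot(n,f'{n}2.png') for n in('side','top','wrist')}
E
```

```text
[0.39564121 0.15976606 0.35128914] [ 0.18463803 -0.11911685  0.34371651]schema error: expected keys grip, dx, dy, dz, twist
```

View pics/wrist2.png

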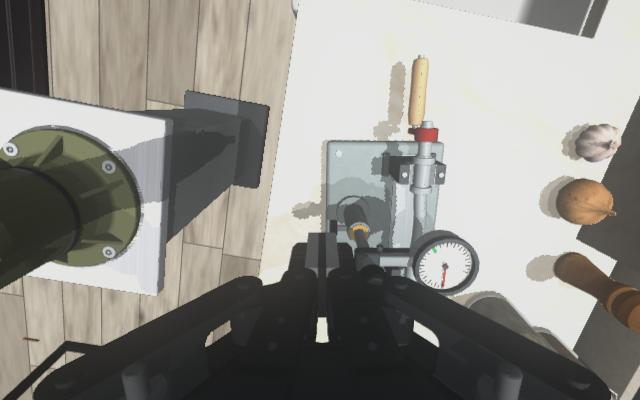

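```bash
python3 -m crank '[{"grip":1,"dx":0.03,"dy":-0.04,"dz":0,"twist":0},{"grip":1,"dx":0.063,"dy":-0.082,"dz":-0.03,"twist":0},{"grip":1,"dx":0.063,"dy":-0.082,"dz":-0.07,"twist":0},{"grip":1,"dx":0.063,"dy":-0.082,"dz":-0.09,"twist":0},{"grip":1,"dx":0.063,"dy":-0.082,"dz":-0.09,"twist":0}]' 20
python3 - <<'E'
from h import *
s=env.state(); print(s['eef_pos'],s['force'])
C={n:shot(n,f'{n}2.png') for n in('side','top','wrist')}
im=C['side']['pixels'][130:230,230:350,::-1]; cv2.imwrite('pics/sz2.png',cv2.resize(im,None,fx=6,fy=6,interpolation=3))
E
```

```text
time: 4.92
eef_pos: [0.4578, 0.0776, 0.2601]
orientation: [[0.983, 0.185, -0.003], [0.185, -0.983, -0.001], [-0.003, 0.0, -1.0]]
force: [-0.1, 0.2, 1.0]
gripper_width: 0.001
[0.45783433 0.07763071 0.26014774] [-0.10430209  0.18806226  1.04608751]
```

View pics/wrist2.png

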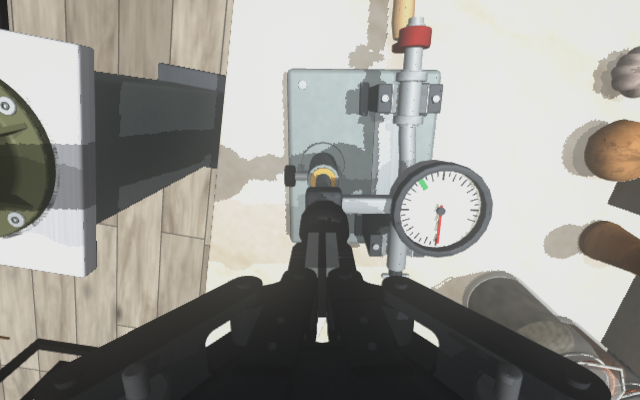

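View pics/sz2.png

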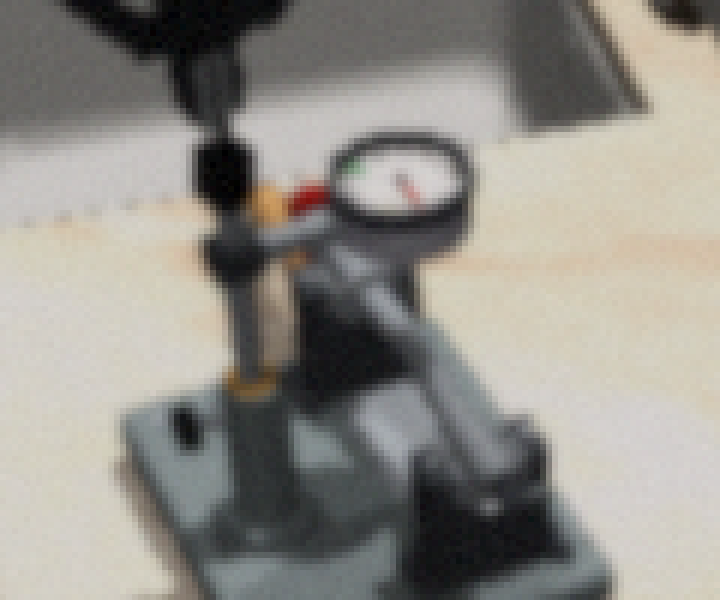

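```bash
cat >> h.py <<'E'
def needle(c,fn=None,p=(.538,.0927,-1.390),zd=.22):
    """needle angle on the plane of the dial; wcam'd or fixed camera"""
    im=c['pixels'];hsv=cv2.cvtColor(im,cv2.COLOR_RGB2HSV)
    e=proj(c,np.array([p[0],p[1],zd]))
    v,u=np.mgrid[0:400,0:640]
    X=lambda uu,vv:np.array([atz(c,(a,b),zd)[:2] for a,b in zip(uu,vv)])
    near=np.hypot(u-e[0],v-e[1])<70 if c['fx']<330 else np.hypot(u-e[0],v-e[1])<22
    white=(near&(hsv[...,1]<50)&(hsv[...,2]>170)).astype(np.uint8)
    ub,vb=u[near],v[near]
    W=X(ub,vb)
    h=hsv[near]; 
    red=((h[:,0]<8)|(h[:,0]>172))&(h[:,1]>110)&(h[:,2]>90)
    grn=(h[:,0]>45)&(h[:,0]<85)&(h[:,1]>90)
    ce=np.array(p[:2])
    ex=np.array([np.cos(p[2]),np.sin(p[2])]);ey=np.array([-ex[1],ex[0]])
    for _ in range(1):
        red&=np.hypot(*(W-ce).T)<.033
    R=W[red];m=R.mean(0);d=np.linalg.svd(R-m)[2][0]
    g=W[grn].mean(0)-ce if grn.any() else None
    if d@(m-ce)<0:d=-d
    ang=lambda d:-np.arctan2(d@ey,d@ex)%(2*np.pi)
    return ang(d),red.sum(),(m-ce)@ex*1e3,(m-ce)@ey*1e3,(ang(g),np.hypot(*g)*1e3) if g is not None else None
def look(fn,zd=.22,crop=True):
    s=env.state(); c=wcam(shot('wrist',fn),s)
    a=needle(c,zd=zd); print('z',np.round(s['eef_pos'],4),'F',np.round(s['force'],1),'w',round(float(s['gripper_width']),3),'t',s['time'])
    print('needle rad',round(a[0],3),'mm',round(a[0]/.314,2),a[1:])
    return s,c
E
python3 -m crank '[{"grip":1,"dx":0.001,"dy":0.001,"dz":-0.01,"twist":0},{"grip":1,"dx":0.001,"dy":0.001,"dz":-0.018,"twist":0},{"grip":1,"dx":0.001,"dy":0.001,"dz":-0.022,"twist":0},{"grip":1,"dx":0.001,"dy":0.001,"dz":-0.024,"twist":0},{"grip":1,"dx":0.001,"dy":0.001,"dz":-0.026,"twist":0},{"grip":1,"dx":0.001,"dy":0.001,"dz":-0.026,"twist":0}]' 20
python3 - <<'E'
from h import *
look('wrist3.png')
E
```

```text
time: 5.82
eef_pos: [0.4598, 0.079, 0.2353]
orientation: [[0.983, 0.186, 0.0], [0.186, -0.983, 0.0], [0.0, -0.0, -1.0]]
force: [1.4, 0.7, 2.7]
gripper_width: 0.005
z [0.4598 0.079  0.2353] F [1.4 0.7 2.7] w 0.005 t 5.825
needle rad 3.135 mm 9.98 (np.int64(71), np.float64(-0.4429510310088201), np.float64(-10.928579233190515), (np.float64(2.43875122601035), np.float64(35.04763127633024)))
```

View pics/wrist3.png

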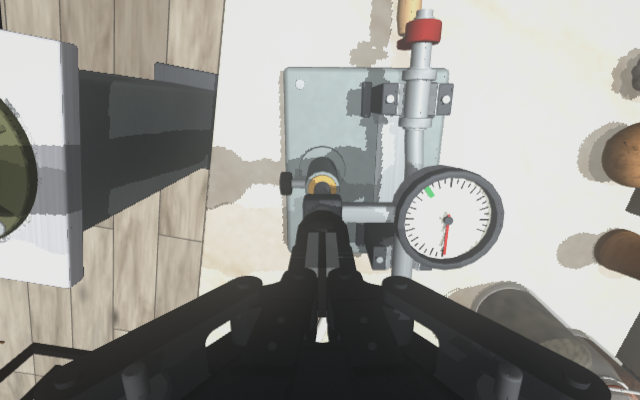

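```bash
cat >> h.py <<'E'
def needle2(c,guess):
    im=c['pixels'];hsv=cv2.cvtColor(im,cv2.COLOR_RGB2HSV)
    h,s,v=[hsv[...,i].astype(int) for i in range(3)]
    grn=(h>45)&(h<85)&(s>90); red=((h<8)|(h>172))&(s>110)&(v>90)
    ok=(((s<60)&(v>150))|grn|red).astype(np.uint8)
    # flood the face from beside the pivot, stop at the dark rim
    yy,xx=np.mgrid[0:400,0:640]; ok[np.hypot(xx-guess[0],yy-guess[1])>75]=0
    ok=cv2.morphologyEx(ok,cv2.MORPH_CLOSE,np.ones((3,3),np.uint8))
    n,l,st,ce=cv2.connectedComponentsWithStats(ok)
    lab=np.bincount(l[int(guess[1])-12:int(guess[1])+13,int(guess[0])-12:int(guess[0])+13].ravel(),minlength=n);lab[0]=0
    m=(l==lab.argmax()).astype(np.uint8)
    ct=max(cv2.findContours(m,cv2.RETR_EXTERNAL,cv2.CHAIN_APPROX_NONE)[0],key=cv2.contourArea)
    (cx,cy),(a,b),th=cv2.fitEllipse(cv2.convexHull(ct))
    th=np.radians(th);Rt=np.array([[np.cos(th),np.sin(th)],[-np.sin(th),np.cos(th)]])
    A=Rt.T@np.diag([2/a,2/b])@Rt
    def pts(mask):
        q=np.argwhere(mask)[:,::-1]-[cx,cy]; q=q@A.T; r=np.hypot(*q.T); return q[r<.97]
    ang=lambda d:np.arctan2(-d[0],d[1])%(2*np.pi)   # down=0, clockwise positive
    R=pts(red);G=pts(grn);mm=R.mean(0);d=np.linalg.svd(R-mm)[2][0]
    if d@mm<0:d=-d
    off=2.513-ang(G.mean(0))
    na=ang(d)+off; na2=ang(mm)+off
    na=(na+.5)%(2*np.pi)-.5; na2=(na2+.5)%(2*np.pi)-.5
    return dict(mm=round(na/.314159,2),mm2=round(na2/.314159,2),c=(round(cx),round(cy)),ab=(round(a),round(b)),off=round(off,3),n=len(R),g=len(G))
def look(fn,guess):
    s=env.state(); c=wcam(shot('wrist',fn),s)
    print('z',np.round(s['eef_pos'],4),'F',np.round(s['force'],1),'w',round(float(s['gripper_width']),3),'t',s['time'])
    print(needle2(c,guess)); return s,c
E
python3 - <<'E'
from h import *
for i,g in (('1',(446,264)),('2',(440,211)),('3',(448,219))):
    c=dict(pixels=cv2.imread(f'pics/wrist{i}.png')[:,:,::-1].copy()); print(needle2(c,g))
E
python3 -m crank '[{"grip":1,"dx":-0.001,"dy":0,"dz":-0.003,"twist":0},{"grip":1,"dx":-0.001,"dy":0,"dz":-0.006,"twist":0},{"grip":1,"dx":-0.001,"dy":0,"dz":-0.009,"twist":0},{"grip":1,"dx":-0.001,"dy":0,"dz":-0.010,"twist":0}]' 20
python3 - <<'E'
from h import *
look('wrist4.png',(448,219))
E
```

```text
{'mm': np.float64(-0.05), 'mm2': np.float64(-0.15), 'c': (445, 266), 'ab': (44, 55), 'off': np.float64(-0.043), 'n': 24, 'g': 12}
{'mm': np.float64(0.04), 'mm2': np.float64(-0.07), 'c': (440, 209), 'ab': (72, 84), 'off': np.float64(-0.026), 'n': 58, 'g': 41}
{'mm': np.float64(0.03), 'mm2': np.float64(-0.07), 'c': (447, 218), 'ab': (76, 91), 'off': np.float64(-0.026), 'n': 71, 'g': 47}
time: 6.38
eef_pos: [0.4594, 0.0788, 0.2255]
orientation: [[0.983, 0.185, 0.002], [0.185, -0.983, 0.0], [0.002, 0.0, -1.0]]
force: [3.0, 0.9, 4.3]
gripper_width: 0.001
z [0.4594 0.0788 0.2255] F [3.  0.9 4.3] w 0.001 t 6.375
{'mm': np.float64(0.04), 'mm2': np.float64(-0.06), 'c': (448, 218), 'ab': (76, 90), 'off': np.float64(-0.024), 'n': 68, 'g': 48}
```

View pics/wrist4.png

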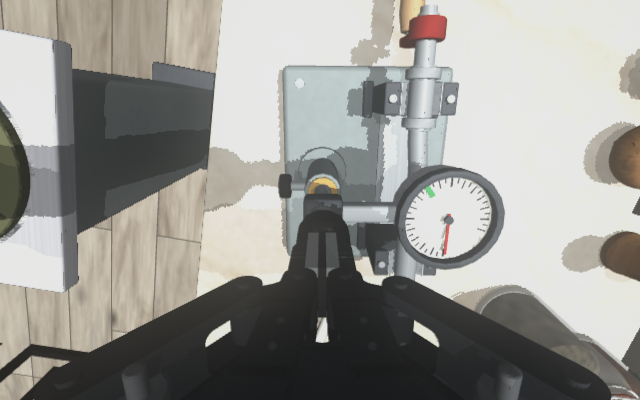

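```bash
python3 -m crank '[{"grip":1,"dx":0,"dy":0,"dz":-0.003,"twist":0},{"grip":1,"dx":0,"dy":0,"dz":-0.006,"twist":0},{"grip":1,"dx":0,"dy":0,"dz":-0.008,"twist":0},{"grip":1,"dx":0,"dy":0,"dz":-0.008,"twist":0}]' 20
python3 - <<'E'
from h import *
look('wrist5.png',(448,219))
E
```

```text
time: 6.92
eef_pos: [0.459, 0.0786, 0.2174]
orientation: [[0.983, 0.185, 0.001], [0.185, -0.983, -0.0], [0.001, 0.0, -1.0]]
force: [3.2, 1.5, 2.4]
gripper_width: -0.003
z [0.459  0.0786 0.2174] F [3.2 1.5 2.4] w -0.003 t 6.925
{'mm': np.float64(2.94), 'mm2': np.float64(2.61), 'c': (449, 218), 'ab': (77, 90), 'off': np.float64(-0.024), 'n': 70, 'g': 48}
```

```bash
python3 -m crank '[{"grip":1,"dx":0,"dy":0,"dz":-0.002,"twist":0},{"grip":1,"dx":0,"dy":0,"dz":-0.004,"twist":0},{"grip":1,"dx":0,"dy":0,"dz":-0.005,"twist":0},{"grip":1,"dx":0,"dy":0,"dz":-0.005,"twist":0}]' 20
python3 - <<'E'
from h import *
look('wrist6.png',(448,219))
E
```

```text
time: 7.48
eef_pos: [0.4589, 0.0786, 0.2125]
orientation: [[0.983, 0.185, 0.001], [0.185, -0.983, -0.0], [0.001, 0.0, -1.0]]
force: [3.5, 0.6, 4.9]
gripper_width: 0.001
z [0.4589 0.0786 0.2125] F [3.5 0.6 4.9] w 0.001 t 7.475
{'mm': np.float64(7.78), 'mm2': np.float64(7.59), 'c': (449, 218), 'ab': (76, 91), 'off': np.float64(-0.031), 'n': 64, 'g': 40}
```

View pics/wrist6.png

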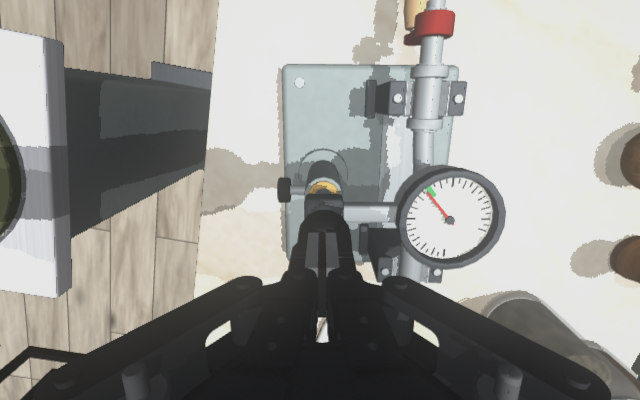

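```bash
python3 -m crank '[{"grip":1,"dx":0,"dy":0,"dz":-0.0004,"twist":0},{"grip":1,"dx":0,"dy":0,"dz":-0.0004,"twist":0},{"grip":1,"dx":0,"dy":0,"dz":0.03,"twist":0},{"grip":0.5,"dx":0.01,"dy":0.05,"dz":0.03,"twist":0},{"grip":0,"dx":0.02,"dy":0.10,"dz":0.01,"twist":0},{"grip":0,"dx":0.035,"dy":0.15,"dz":-0.03,"twist":0},{"grip":0,"dx":0.0455,"dy":0.197,"dz":-0.06,"twist":0},{"grip":0,"dx":0.0455,"dy":0.197,"dz":-0.06,"twist":0},{"grip":0,"dx":0.0455,"dy":0.197,"dz":-0.06,"twist":0}]' 20
python3 - <<'E'
from h import *
s=env.state();print(s['eef_pos'],s['force'],s['qvel'])
c=shot('wrist','wrist7.png'); t=shot('top','top7.png');t2=shot('side','side7.png')
im=t['pixels'][180:280,200:340,::-1]; cv2.imwrite('pics/tz7.png',cv2.resize(im,None,fx=5,fy=5,interpolation=3))
E
```

```text
time: 8.65
eef_pos: [0.503, 0.2745, 0.1513]
orientation: [[0.983, 0.185, -0.003], [0.185, -0.983, -0.003], [-0.003, 0.002, -1.0]]
force: [0.1, -0.8, -0.9]
gripper_width: 0.997
[0.50298422 0.27446788 0.15127989] [ 0.05318074 -0.77346633 -0.93253379] [ 0.99489808 -1.87790174  0.93528137 -0.26196464  0.04111261 -0.26820967
  0.0944057 ]
```

View pics/wrist7.png

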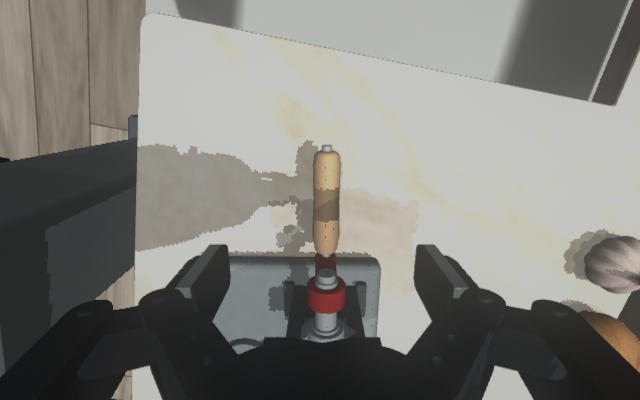

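View pics/tz7.png

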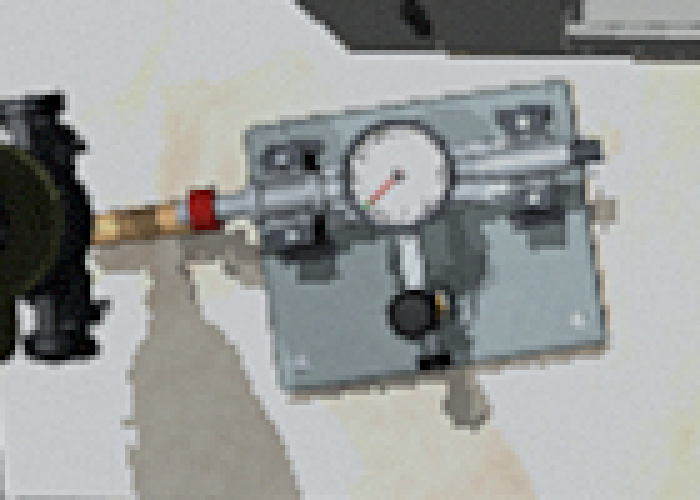

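View pics/side7.png

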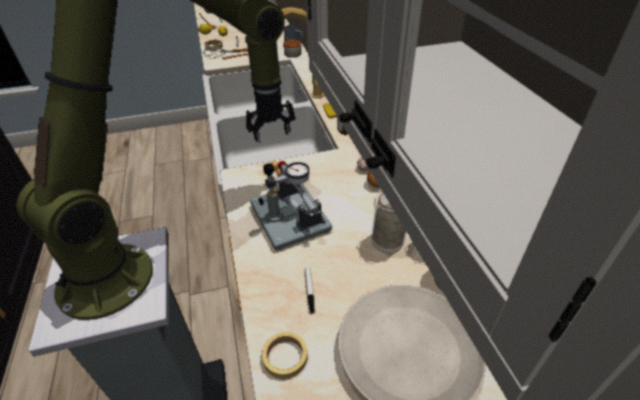

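```bash
cat >> h.py <<'E'
def handle(c,s,zc):
    hsv=cv2.cvtColor(c['pixels'],cv2.COLOR_RGB2HSV).astype(int);h,sa,v=[hsv[...,i] for i in range(3)]
    m=((h>8)&(h<22)&(sa>70)&(v>60)).astype(np.uint8)
    e=proj(c,np.array([.5045,.2757,zc])); 
    n,l,st,ce=cv2.connectedComponentsWithStats(m)
    k=max(range(1,n),key=lambda i:st[i,4]-5*np.hypot(*(ce[i]-e)))
    rows=[(r,np.flatnonzero(l[r]==k).mean(),(l[r]==k).sum()) for r in range(st[k,1]+6,st[k,1]+st[k,3]-6)]
    P=np.array([atz(c,(u,r),zc) for r,u,w in rows]); 
    T=(P-s['eef_pos'])@np.array(s['orientation'])
    f=np.polyfit(T[:,1],T[:,0],1); return st[k],f,T[[0,-1]],np.mean([r[2] for r in rows])
E
python3 - <<'E'
from h import *
s=env.state();c=wcam(shot('wrist'),s);print(s['eef_pos'],s['force'])
print(s['joint_positions'],np.round(s['orientation'],4))
r=handle(c,s,.05);print(r, 'offset x at grip mm',np.polyval(r[1],0)*1e3,'yaw deg',np.degrees(np.arctan(r[1][0])))
# shaft axis near the arm: red hub / end face columns
for th in('shaft_front','crank_grip','mill_shaft'): print(th,cams.spot_point(th,'wrist')[:1])
E
```

```text
[0.50424941 0.27421356 0.15302914] [ 0.43576077 -0.64941079 -0.79259735]
[-38.95166136  29.06002213  12.22669027 100.43068658  -7.54269947
  51.29773928 -12.93117758] [[ 9.831e-01  1.833e-01  3.000e-04]
 [ 1.833e-01 -9.831e-01 -3.000e-04]
 [ 3.000e-04  4.000e-04 -1.000e+00]]
(array([ 312,  151,   26,  102, 2131], dtype=int32), array([-0.00103873,  0.00245364]), array([[ 0.00258748, -0.02934378,  0.10301936],
       [ 0.00268674,  0.04758411,  0.10304701]]), np.float64(21.3)) offset x at grip mm 2.4536437798993527 yaw deg -0.05951457189435678
shaft_front [{'xy': [323.4, 350.3], 'score': 0.6}]
crank_grip [{'xy': [325.8, 191.5], 'score': 0.86}]
mill_shaft []
```

```bash
python3 -m crank '[{"grip":0,"dx":0.002,"dy":0.001,"dz":-0.03,"twist":0},{"grip":0,"dx":0.002,"dy":0.001,"dz":-0.07,"twist":0},{"grip":0,"dx":0.002,"dy":0.001,"dz":-0.1,"twist":0},{"grip":0,"dx":0.002,"dy":0.001,"dz":-0.121,"twist":0},{"grip":0,"dx":0.002,"dy":0.001,"dz":-0.121,"twist":0},{"grip":0,"dx":0.002,"dy":0.001,"dz":-0.121,"twist":0}]' 20
python3 - <<'E'
from h import *
s=env.state();c=wcam(shot('wrist','wrist8.png'),s);print(s['eef_pos'],s['force'])
r=handle(c,s,.05);print(r, 'offset x at grip mm',np.polyval(r[1],0)*1e3,'yaw deg',np.degrees(np.arctan(r[1][0])))
s=env.state();print(s['eef_pos'],s['force'],s['wrist_torque'])
E
```

```text
time: 9.75
eef_pos: [0.5067, 0.2769, 0.0322]
orientation: [[0.983, 0.185, 0.001], [0.185, -0.983, 0.001], [0.001, -0.0, -1.0]]
force: [0.4, -0.4, 0.9]
gripper_width: 1.001
[0.50671895 0.27689352 0.0322269 ] [ 0.37186009 -0.44192597  0.93884841]
(array([ 296,  198,   50,  145, 6199], dtype=int32), array([-0.0012293 , -0.00028309]), array([[ 0.00040404, -0.02987578, -0.0177611 ],
       [-0.00055532,  0.03624956, -0.01778776]]), np.float64(43.902255639097746)) offset x at grip mm -0.283085491655959 yaw deg -0.07043339751001725
[0.50686274 0.27702192 0.03249491] [-0.34791511 -0.09051087 -0.54340628] [-0.00161294  0.02684542 -0.03342865]
```

View pics/wrist8.png

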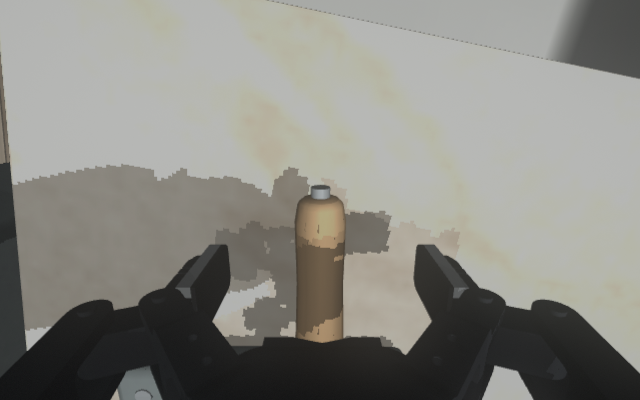

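```bash
python3 -m crank '[{"grip":1,"dx":0,"dy":0,"dz":0,"twist":0},{"grip":1,"dx":0,"dy":0,"dz":0,"twist":0},{"grip":1,"dx":0,"dy":0,"dz":0,"twist":0},{"grip":1,"dx":0,"dy":0,"dz":0,"twist":0},{"grip":1,"dx":0,"dy":0,"dz":0,"twist":0},{"grip":1,"dx":0,"dy":0,"dz":0,"twist":0}]' 20
cat >> h.py <<'E'
EY=np.array([.983,.185,0]); EX=np.array([.185,-.983,0])
def st():
    s=env.state();F=np.array(s['force']);print('t',round(s['time'],2),'xyz',np.round(s['eef_pos'],4),'F by %.1f bx %.1f z %.1f'%(F@EY,F@EX,F[2]),'T',np.round(s['wrist_torque'],2),'w',round(float(s['gripper_width']),3)); return s
E
python3 - <<'E'
from h import *
st();t=shot('top','top9.png');
for i in range(3): shot('side'); st()
im=t['pixels'][180:280,200:340,::-1]; cv2.imwrite('pics/tz9.png',cv2.resize(im,None,fx=5,fy=5,interpolation=3))
E
```

```text
time: 10.55
eef_pos: [0.5063, 0.2769, 0.0314]
orientation: [[0.983, 0.185, 0.0], [0.185, -0.983, 0.0], [0.0, -0.0, -1.0]]
force: [1.0, 0.1, 2.1]
gripper_width: 0.238
t 10.55 xyz [0.5063 0.2769 0.0314] F by 1.0 bx 0.0 z 2.1 T [-0.02 -0.   -0.06] w 0.238
t 10.65 xyz [0.5063 0.2769 0.0314] F by -1.1 bx -0.2 z 1.9 T [ 0.   -0.1  -0.01] w 0.235
t 10.7 xyz [0.5063 0.2769 0.0314] F by -0.1 bx 0.1 z 1.7 T [ 0.04 -0.05 -0.08] w 0.236
t 10.75 xyz [0.5063 0.2768 0.0314] F by 0.2 bx 0.1 z 2.7 T [-0.   -0.08 -0.04] w 0.238
```

View pics/tz9.png

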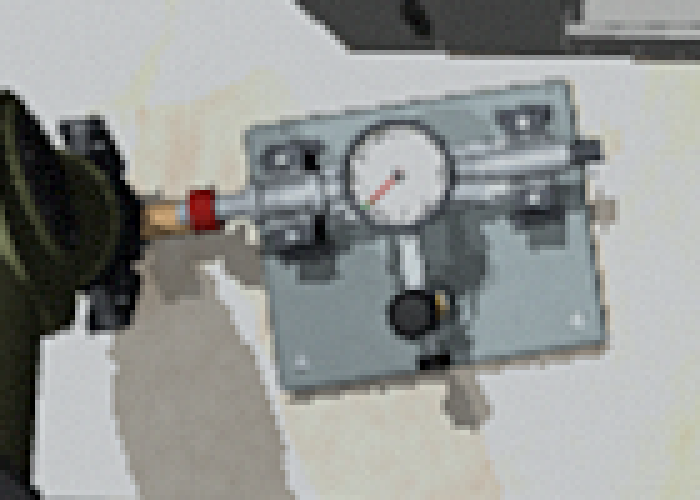

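```bash
python3 -m crank '[{"grip":1,"dx":0.0043,"dy":0.0008,"dz":0.0002,"twist":0},{"grip":1,"dx":0.0085,"dy":0.0016,"dz":0.0008,"twist":0},{"grip":1,"dx":0.0127,"dy":0.0024,"dz":0.0017,"twist":0},{"grip":1,"dx":0.0127,"dy":0.0024,"dz":0.0017,"twist":0}]'
cat >> h.py <<'E'
def tneedle(t,fn=None):
    """needle from the top camera: angle of red pixels about the dial centre, weighted by redness"""
    im=t['pixels'].astype(float); 
    x0,y0=265,198; sub=im[y0:y0+36,x0:x0+34]
    S=6; big=cv2.resize(sub.astype(np.uint8),None,fx=S,fy=S,interpolation=cv2.INTER_CUBIC)
    if fn: cv2.imwrite('pics/'+fn,cv2.resize(big[:,:,::-1],None,fx=2,fy=2))
    b=big.astype(float); w=np.clip(b[...,0]-(b[...,1]+b[...,2])/2-25,0,None)
    g=np.clip(b[...,1]-(b[...,0]+b[...,2])/2-20,0,None)
    yy,xx=np.mgrid[0:b.shape[0],0:b.shape[1]]
    cx,cy=((CEN[0]-x0+.5)*S-.5,(CEN[1]-y0+.5)*S-.5)
    m=np.hypot(xx-cx,yy-cy)<9.5*S; w=w*m;g=g*m
    f=lambda w:((xx*w).sum()/w.sum()-cx,(yy*w).sum()/w.sum()-cy) if w.sum()>0 else (np.nan,np.nan)
    r=f(w);q=f(g); a=lambda v:np.degrees(np.arctan2(v[1],v[0]))%360
    zero=-8.5   # image angle of zero tick (bench +x); image y down so clockwise positive
    return (a(r)-zero+40)%360/18-40/18, r,(a(q)-zero)%360/18
CEN=(279.0,214.6)
E
python3 - <<'E'
from h import *
for n in ('top0','top7','top9'):
    print(n,tneedle(dict(pixels=cv2.imread(f'pics/{n}.png')[:,:,::-1])))
st();t=shot('top','top10.png');print(tneedle(t,'tn10.png'));st()
C=[proj(t,X) for X in (np.array([.538,.0927,.19]),np.array([.538+.02*.18,.0927-.02*.984,.19]))];print(C)
E
```

```text
time: 11.25
eef_pos: [0.5193, 0.2791, 0.033]
orientation: [[0.983, 0.185, 0.0], [0.185, -0.983, -0.0], [0.0, 0.0, -1.0]]
force: [-1.9, -1.4, 2.9]
gripper_width: 0.231
top0 (np.float64(-0.6028642637458543), (np.float64(19.328201260094062), np.float64(-6.788171088827724)), np.float64(8.383768666024853))
top7 (np.float64(8.009624690826442), (np.float64(-18.19191049913941), np.float64(17.7693344807803)), np.float64(8.050843291084144))
top9 (np.float64(8.012152094089732), (np.float64(-17.9982175336486), np.float64(17.552237177155362)), np.float64(8.046097127979554))
t 11.25 xyz [0.5193 0.2791 0.033 ] F by -2.1 bx 1.0 z 2.9 T [-0.22  0.43 -0.1 ] w 0.231
(np.float64(8.929284008966572), (np.float64(-25.314181889609117), np.float64(13.331349440188603)), np.float64(7.985561373142657))
t 11.3 xyz [0.5192 0.2792 0.033 ] F by -1.6 bx 1.1 z 2.5 T [-0.16  0.31 -0.1 ] w 0.241
[array([277.58921228, 214.52180158]), array([284.56667367, 213.42667386])]
```

View pics/tn10.png

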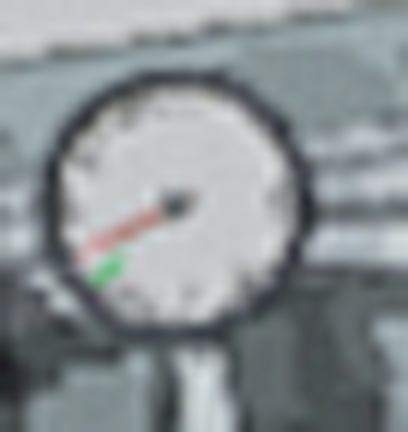

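```bash
cat > path.py <<'E'
import sys,numpy as np
a,b,n=map(float,sys.argv[1:4]); ry=float(sys.argv[4]) if len(sys.argv)>4 else 0; rz=float(sys.argv[5]) if len(sys.argv)>5 else 0
# from angle a to b in n steps, plus a total extra shift ry (bench y), rz in mm spread over the rows
P=lambda d:np.array([50*np.sin(np.radians(d)),-50*np.cos(np.radians(d))])
for k in range(1,int(n)+1):
    v=P(a+(b-a)*k/n)-P(a)+np.array([ry,rz])*k/n
    print('%.0f'%(a+(b-a)*k/n),'dx %.4f dy %.4f dz %.4f'%(v[0]*.983e-3,v[0]*.185e-3,v[1]*1e-3))
E
python3 path.py 15 45 6
```

```text
20 dx 0.0041 dy 0.0008 dz 0.0013
25 dx 0.0081 dy 0.0015 dz 0.0030
30 dx 0.0119 dy 0.0022 dz 0.0050
35 dx 0.0155 dy 0.0029 dz 0.0073
40 dx 0.0189 dy 0.0036 dz 0.0100
45 dx 0.0220 dy 0.0041 dz 0.0129
```

```bash
cat > obs.py <<'E'
from h import *
import sys
st();t=shot('top','top_%s.png'%sys.argv[1]);print('needle %.2f'%tneedle(t,'tn_%s.png'%sys.argv[1])[0]);s=st()
F=np.array(s['force']);f=np.radians(float(sys.argv[1]));by=F@EY;z=F[2]
print('outward radial F on tool %.1f, tangential %.1f'%(by*np.sin(f)-z*np.cos(f),by*np.cos(f)+z*np.sin(f)))
E
python3 -m crank '[{"grip":1,"dx":0.0041,"dy":0.0008,"dz":0.0013,"twist":0},{"grip":1,"dx":0.0081,"dy":0.0015,"dz":0.003,"twist":0},{"grip":1,"dx":0.0119,"dy":0.0022,"dz":0.005,"twist":0},{"grip":1,"dx":0.0119,"dy":0.0022,"dz":0.005,"twist":0}]'; python3 obs.py 30
```

```text
time: 11.8
eef_pos: [0.5313, 0.2814, 0.0382]
orientation: [[0.983, 0.185, 0.001], [0.185, -0.983, 0.0], [0.001, -0.0, -1.0]]
force: [-2.6, -0.8, 2.9]
gripper_width: 0.238
t 11.8 xyz [0.5313 0.2814 0.0382] F by -2.7 bx 0.3 z 2.9 T [-0.27  0.47 -0.16] w 0.238
needle 9.75
t 11.85 xyz [0.5313 0.2814 0.0382] F by -3.0 bx 0.1 z 3.3 T [-0.28  0.45 -0.08] w 0.238
outward radial F on tool -4.3, tangential -0.9
```

```bash
python3 path.py 30 45 3 -0.6 0.1
```

```text
35 dx 0.0034 dy 0.0006 dz 0.0024
40 dx 0.0066 dy 0.0012 dz 0.0051
45 dx 0.0096 dy 0.0018 dz 0.0080
```

```bash
python3 -m crank '[{"grip":1,"dx":0.0034,"dy":0.0006,"dz":0.0024,"twist":0},{"grip":1,"dx":0.0066,"dy":0.0012,"dz":0.0051,"twist":0},{"grip":1,"dx":0.0096,"dy":0.0018,"dz":0.0080,"twist":0},{"grip":1,"dx":0.0096,"dy":0.0018,"dz":0.0080,"twist":0}]'; python3 obs.py 45;python3 path.py 45 60 3
```

```text
time: 12.35
eef_pos: [0.541, 0.2834, 0.0463]
orientation: [[0.983, 0.185, 0.001], [0.185, -0.983, 0.0], [0.001, -0.0, -1.0]]
force: [-1.4, -1.3, 1.7]
gripper_width: 0.237
t 12.35 xyz [0.541  0.2834 0.0463] F by -1.6 bx 1.0 z 1.7 T [-0.16  0.39 -0.07] w 0.237
needle 10.36
t 12.4 xyz [0.5409 0.2833 0.0463] F by -2.0 bx -0.3 z 1.4 T [-0.19  0.36 -0.08] w 0.235
outward radial F on tool -2.4, tangential -0.4
50 dx 0.0029 dy 0.0005 dz 0.0032
55 dx 0.0055 dy 0.0010 dz 0.0067
60 dx 0.0078 dy 0.0015 dz 0.0104
```

```bash
python3 -m crank '[{"grip":1,"dx":0.0028,"dy":0.0005,"dz":0.0032,"twist":0},{"grip":1,"dx":0.0053,"dy":0.0010,"dz":0.0067,"twist":0},{"grip":1,"dx":0.0075,"dy":0.0014,"dz":0.0104,"twist":0},{"grip":1,"dx":0.0075,"dy":0.0014,"dz":0.0104,"twist":0}]'; python3 obs.py 60;python3 path.py 60 90 6
```

```text
time: 12.9
eef_pos: [0.5487, 0.2848, 0.0569]
orientation: [[0.983, 0.185, 0.002], [0.185, -0.983, 0.001], [0.002, -0.0, -1.0]]
force: [0.8, -1.0, 0.4]
gripper_width: 0.237
t 12.9 xyz [0.5487 0.2848 0.0569] F by 0.6 bx 1.1 z 0.4 T [-0.08 -0.13 -0.02] w 0.237
needle 10.91
t 12.95 xyz [0.5486 0.2848 0.0568] F by 0.1 bx 0.6 z -0.2 T [-0.03 -0.17  0.  ] w 0.238
outward radial F on tool 0.2, tangential -0.1
65 dx 0.0020 dy 0.0004 dz 0.0039
70 dx 0.0036 dy 0.0007 dz 0.0079
75 dx 0.0049 dy 0.0009 dz 0.0121
80 dx 0.0058 dy 0.0011 dz 0.0163
85 dx 0.0064 dy 0.0012 dz 0.0206
90 dx 0.0066 dy 0.0012 dz 0.0250
```

```bash
python3 -m crank '[{"grip":1,"dx":0.0020,"dy":0.0004,"dz":0.0038,"twist":0},{"grip":1,"dx":0.0036,"dy":0.0007,"dz":0.0077,"twist":0},{"grip":1,"dx":0.0049,"dy":0.0009,"dz":0.0118,"twist":0},{"grip":1,"dx":0.0049,"dy":0.0009,"dz":0.0118,"twist":0}]'; python3 obs.py 75;python3 path.py 75 90 3
```

```text
time: 13.45
eef_pos: [0.5533, 0.2856, 0.0687]
orientation: [[0.983, 0.185, 0.001], [0.185, -0.983, 0.0], [0.001, -0.0, -1.0]]
force: [2.7, 0.7, -0.5]
gripper_width: 0.236
t 13.45 xyz [0.5533 0.2856 0.0687] F by 2.8 bx -0.1 z -0.5 T [ 0.07 -0.34 -0.02] w 0.236
needle 11.36
t 13.5 xyz [0.5532 0.2856 0.0686] F by 2.5 bx 1.1 z 0.1 T [ 0.01 -0.4  -0.07] w 0.239
outward radial F on tool 2.4, tangential 0.7
80 dx 0.0009 dy 0.0002 dz 0.0043
85 dx 0.0015 dy 0.0003 dz 0.0086
90 dx 0.0017 dy 0.0003 dz 0.0129
```

```bash
python3 -m crank '[{"grip":1,"dx":0.0011,"dy":0.0002,"dz":0.0042,"twist":0},{"grip":1,"dx":0.0018,"dy":0.0003,"dz":0.0084,"twist":0},{"grip":1,"dx":0.0021,"dy":0.0004,"dz":0.0127,"twist":0},{"grip":1,"dx":0.0021,"dy":0.0004,"dz":0.0127,"twist":0}]'; python3 obs.py 90;python3 path.py 90 120 6
```

```text
time: 14.0
eef_pos: [0.555, 0.2859, 0.0814]
orientation: [[0.983, 0.185, 0.0], [0.185, -0.983, 0.0], [0.0, -0.0, -1.0]]
force: [0.8, 0.2, 0.2]
gripper_width: 0.237
t 14.0 xyz [0.555  0.2859 0.0814] F by 0.8 bx -0.0 z 0.2 T [-0.04 -0.22 -0.06] w 0.237
needle 11.57
t 14.05 xyz [0.555  0.2859 0.0813] F by 0.8 bx -0.2 z 0.9 T [-0.03 -0.25 -0.07] w 0.24
outward radial F on tool 0.8, tangential 0.9
95 dx -0.0002 dy -0.0000 dz 0.0044
100 dx -0.0007 dy -0.0001 dz 0.0087
105 dx -0.0017 dy -0.0003 dz 0.0129
110 dx -0.0030 dy -0.0006 dz 0.0171
115 dx -0.0046 dy -0.0009 dz 0.0211
120 dx -0.0066 dy -0.0012 dz 0.0250
```

```bash
python3 -m crank '[{"grip":1,"dx":-0.0002,"dy":0,"dz":0.0044,"twist":0},{"grip":1,"dx":-0.0007,"dy":-0.0001,"dz":0.0087,"twist":0},{"grip":1,"dx":-0.0017,"dy":-0.0003,"dz":0.0129,"twist":0},{"grip":1,"dx":-0.0017,"dy":-0.0003,"dz":0.0129,"twist":0}]'; python3 obs.py 105;python3 path.py 105 135 6
```

```text
time: 14.55
eef_pos: [0.5533, 0.2856, 0.0943]
orientation: [[0.983, 0.185, 0.001], [0.185, -0.983, 0.0], [0.001, -0.0, -1.0]]
force: [1.5, 0.2, 0.9]
gripper_width: 0.236
t 14.55 xyz [0.5533 0.2856 0.0943] F by 1.5 bx 0.1 z 0.9 T [ 0.02 -0.27  0.01] w 0.236
needle 11.42
t 14.6 xyz [0.5533 0.2856 0.0942] F by 1.0 bx 0.6 z 1.6 T [-0.01 -0.26 -0.01] w 0.241
outward radial F on tool 1.4, tangential 1.3
110 dx -0.0013 dy -0.0002 dz 0.0042
115 dx -0.0029 dy -0.0006 dz 0.0082
120 dx -0.0049 dy -0.0009 dz 0.0121
125 dx -0.0072 dy -0.0014 dz 0.0157
130 dx -0.0098 dy -0.0018 dz 0.0192
135 dx -0.0127 dy -0.0024 dz 0.0224
```

```bash
python3 -m crank '[{"grip":1,"dx":-0.0013,"dy":-0.0002,"dz":0.0042,"twist":0},{"grip":1,"dx":-0.0029,"dy":-0.0006,"dz":0.0082,"twist":0},{"grip":1,"dx":-0.0049,"dy":-0.0009,"dz":0.0121,"twist":0},{"grip":1,"dx":-0.0049,"dy":-0.0009,"dz":0.0121,"twist":0}]'; python3 obs.py 120;python3 path.py 120 150 6
```

```text
time: 15.1
eef_pos: [0.5482, 0.2848, 0.1064]
orientation: [[0.983, 0.185, 0.0], [0.185, -0.983, 0.0], [0.0, -0.0, -1.0]]
force: [2.3, 0.1, -0.1]
gripper_width: 0.235
t 15.1 xyz [0.5482 0.2848 0.1064] F by 2.3 bx 0.3 z -0.1 T [ 0.08 -0.39 -0.03] w 0.235
needle 11.29
t 15.15 xyz [0.5483 0.2847 0.1062] F by 2.5 bx -0.5 z -0.1 T [ 0.04 -0.33  0.06] w 0.233
outward radial F on tool 2.1, tangential -1.4
125 dx -0.0023 dy -0.0004 dz 0.0037
130 dx -0.0049 dy -0.0009 dz 0.0071
135 dx -0.0078 dy -0.0015 dz 0.0104
140 dx -0.0110 dy -0.0021 dz 0.0133
145 dx -0.0144 dy -0.0027 dz 0.0160
150 dx -0.0180 dy -0.0034 dz 0.0183
```

```bash
python3 -m crank '[{"grip":1,"dx":-0.0022,"dy":-0.0004,"dz":0.0036,"twist":0},{"grip":1,"dx":-0.0048,"dy":-0.0009,"dz":0.0069,"twist":0},{"grip":1,"dx":-0.0076,"dy":-0.0014,"dz":0.0101,"twist":0},{"grip":1,"dx":-0.0108,"dy":-0.0020,"dz":0.0130,"twist":0},{"grip":1,"dx":-0.0142,"dy":-0.0027,"dz":0.0156,"twist":0},{"grip":1,"dx":-0.0178,"dy":-0.0033,"dz":0.0179,"twist":0},{"grip":1,"dx":-0.0178,"dy":-0.0033,"dz":0.0179,"twist":0}]'; python3 obs.py 150;python3 path.py 150 180 6
```

```text
time: 16.02
eef_pos: [0.5308, 0.2817, 0.1246]
orientation: [[0.983, 0.186, 0.001], [0.186, -0.983, 0.001], [0.002, -0.001, -1.0]]
force: [4.6, 1.3, 4.4]
gripper_width: 0.233
t 16.02 xyz [0.5308 0.2817 0.1246] F by 4.8 bx -0.4 z 4.4 T [ 0.27 -0.96  0.34] w 0.233
needle 11.36
t 16.07 xyz [0.5309 0.2818 0.1244] F by 4.1 bx -0.7 z 3.8 T [ 0.29 -0.93  0.33] w 0.239
outward radial F on tool 5.4, tangential -1.7
155 dx -0.0038 dy -0.0007 dz 0.0020
160 dx -0.0078 dy -0.0015 dz 0.0037
165 dx -0.0119 dy -0.0022 dz 0.0050
170 dx -0.0160 dy -0.0030 dz 0.0059
175 dx -0.0203 dy -0.0038 dz 0.0065
180 dx -0.0246 dy -0.0046 dz 0.0067
```

Run:
```python
import cv2,numpy as np
ims=[cv2.resize(cv2.imread(f'pics/tn_{k}.png'),(260,275)) for k in (90,120,150)]
t=cv2.imread('pics/top_150.png')[180:280,200:340]
cv2.imwrite('pics/cmp.png',np.vstack([np.hstack(ims),cv2.resize(cv2.resize(t,None,fx=3.2,fy=3.2,interpolation=3),(780,320))]))
```

```text
(no output)
```

View pics/cmp.png

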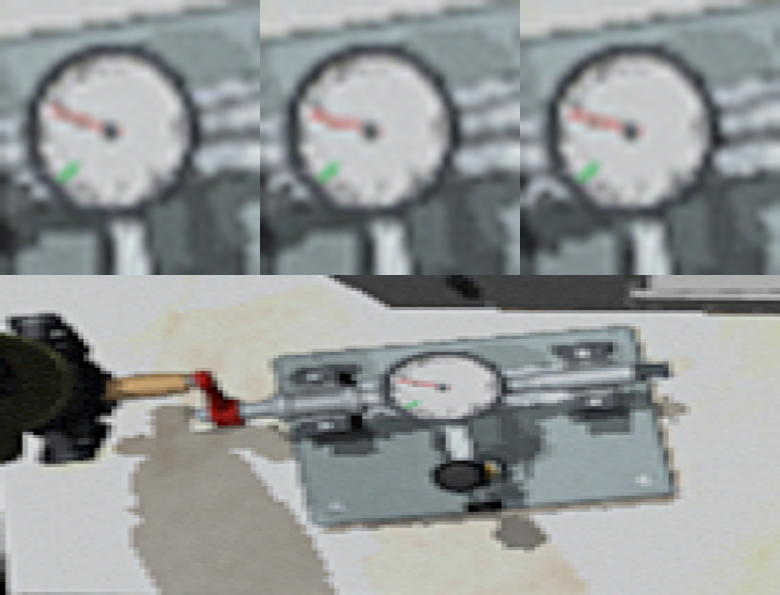

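```bash
python3 -m crank '[{"grip":1,"dx":0.0005,"dy":0.0001,"dz":0.0004,"twist":0},{"grip":1,"dx":0.0008,"dy":0.0002,"dz":0.0006,"twist":0},{"grip":1,"dx":0.0008,"dy":0.0002,"dz":0.0006,"twist":0}]'; python3 obs.py 150
```

```text
time: 16.45
eef_pos: [0.5313, 0.2818, 0.1243]
orientation: [[0.983, 0.185, 0.0], [0.185, -0.983, 0.0], [0.0, -0.0, -1.0]]
force: [5.0, 1.6, 3.3]
gripper_width: 0.233
t 16.45 xyz [0.5313 0.2818 0.1243] F by 5.2 bx -0.6 z 3.3 T [ 0.33 -0.86  0.35] w 0.233
needle 11.30
t 16.5 xyz [0.5313 0.2818 0.1243] F by 5.0 bx -0.6 z 3.8 T [ 0.4  -0.87  0.31] w 0.24
outward radial F on tool 5.8, tangential -2.4
```

```bash
python3 -m crank '[{"grip":1,"dx":0.0005,"dy":0.0001,"dz":0.0003,"twist":0},{"grip":1,"dx":0.0010,"dy":0.0002,"dz":0.0006,"twist":0},{"grip":1,"dx":0.0010,"dy":0.0002,"dz":0.0006,"twist":0},{"grip":1,"dx":0.0010,"dy":0.0002,"dz":0.0006,"twist":0}]'; python3 obs.py 150
python3 - <<'E'
from h import *
c=shot('wrist','w150.png')
E
```

```text
time: 17.0
eef_pos: [0.531, 0.2815, 0.1243]
orientation: [[0.983, 0.185, -0.003], [0.185, -0.983, -0.001], [-0.003, 0.0, -1.0]]
force: [-0.3, 0.3, 0.1]
gripper_width: 0.24
t 17.0 xyz [0.531  0.2815 0.1243] F by -0.3 bx -0.4 z 0.1 T [ 0.2   0.03 -0.04] w 0.24
needle 9.98
t 17.05 xyz [0.5311 0.2815 0.1243] F by 0.0 bx -0.9 z 0.2 T [ 0.07  0.08 -0.07] w 0.233
outward radial F on tool 0.2, tangential 0.1
```

View pics/w150.png

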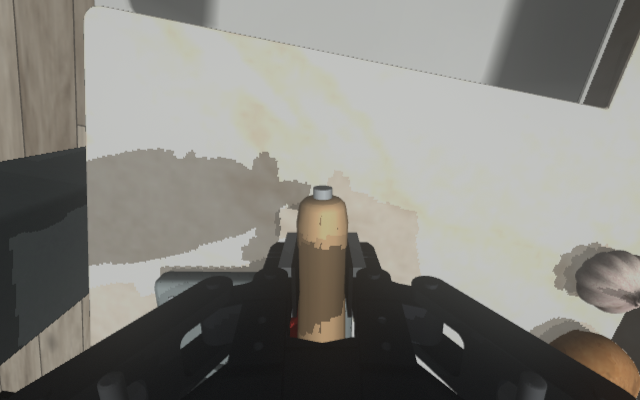

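Run:
```python
from h import *
import h
n=['top7','top9','top10','top_30','top_45','top_60','top_75','top_90','top_105','top_120','top_150']
I=[cv2.imread(f'pics/{k}.png')[:,:,::-1] for k in n]
# dial ring centre: fit ellipse to the bright face from the mean of images
sub=I[0][198:234,265:299]; b=cv2.resize(sub,None,fx=8,fy=8,interpolation=3); g=b.max(2).astype(int)-0
hsv=cv2.cvtColor(b,cv2.COLOR_RGB2HSV); ok=((b.max(2)>150)).astype(np.uint8)
l=cv2.connectedComponents(ok)[1]; k=l[15*8,17*8] or l[20*8,17*8]; m=(l==k).astype(np.uint8)
ct=max(cv2.findContours(m,0,1)[0],key=cv2.contourArea); e=cv2.fitEllipse(cv2.convexHull(ct)); print('ellipse',(e[0][0]+.5)/8-.5+265,(e[0][1]+.5)/8-.5+198,e[1][0]/8,e[1][1]/8,e[2])
for cen in ((279.0,214.6),(279.3,214.6),(279.3,214.9),(279.0,215.0)):
    h.CEN=cen; print(cen,[round(tneedle(dict(pixels=i))[0],2) for i in I], round(tneedle(dict(pixels=I[0]))[2],2))
```

```text
ellipse 279.3118371963501 214.71830940246582 19.870134353637695 20.225454330444336 83.04113006591797
(279.0, 214.6) [np.float64(8.01), np.float64(8.01), np.float64(8.93), np.float64(9.75), np.float64(10.36), np.float64(10.91), np.float64(11.36), np.float64(11.57), np.float64(11.42), np.float64(11.29), np.float64(9.98)] 8.05
(279.3, 214.6) [np.float64(8.16), np.float64(8.16), np.float64(9.02), np.float64(9.8), np.float64(10.37), np.float64(10.89), np.float64(11.31), np.float64(11.5), np.float64(11.37), np.float64(11.24), np.float64(10.01)] 8.12
(279.3, 214.9) [np.float64(8.33), np.float64(8.33), np.float64(9.19), np.float64(9.99), np.float64(10.54), np.float64(11.07), np.float64(11.49), np.float64(11.68), np.float64(11.54), np.float64(11.41), np.float64(10.21)] 8.2
(279.0, 215.0) [np.float64(8.24), np.float64(8.24), np.float64(9.17), np.float64(10.03), np.float64(10.61), np.float64(11.17), np.float64(11.61), np.float64(11.81), np.float64(11.66), np.float64(11.52), np.float64(10.26)] 8.16
```

```bash
sed -i 's/^CEN=.*/CEN=(279.3,214.7)/' h.py
cat > plan.py <<'E'
from h import *
import sys
tgt=float(sys.argv[1]);n=int(sys.argv[2]); ey=float(sys.argv[3]) if len(sys.argv)>3 else 0; ez=float(sys.argv[4]) if len(sys.argv)>4 else 0
s=env.state();P0=np.array([.5063,.2769,.0314]);d=np.array(s['eef_pos'])-P0
yc,zc=-.4,49.6
y,z=d@EY*1e3-yc,d[2]*1e3-zc
a=np.degrees(np.arctan2(y,-z))%360
print('angle %.1f radius %.2f bx %.2f'%(a,np.hypot(y,z),d@EX*1e3))
for k in range(1,n+1):
    f=np.radians(a+(tgt-a)*k/n); vy=50*np.sin(f)-y+ey*k/n; vz=-50*np.cos(f)-z+ez*k/n
    if np.hypot(y,z)>0: # take out the radius error gradually
        r=np.hypot(y,z); vy+= -(50-r)*(1-k/n)*np.sin(f); vz+= (50-r)*(1-k/n)*np.cos(f)
    print('%.0f'%np.degrees(f),'dx %.4f dy %.4f dz %.4f'%(vy*.983e-3,vy*.185e-3,vz*1e-3))
E
python3 plan.py 165 3 0 -.2
```

```text
angle 149.4 radius 50.37 bx 0.10
155 dx -0.0040 dy -0.0008 dz 0.0020
160 dx -0.0082 dy -0.0015 dz 0.0035
165 dx -0.0125 dy -0.0023 dz 0.0047
```

```bash
python3 -m crank '[{"grip":1,"dx":-0.0040,"dy":-0.0008,"dz":0.0020,"twist":0},{"grip":1,"dx":-0.0081,"dy":-0.0015,"dz":0.0035,"twist":0},{"grip":1,"dx":-0.0124,"dy":-0.0023,"dz":0.0047,"twist":0},{"grip":1,"dx":-0.0124,"dy":-0.0023,"dz":0.0047,"twist":0}]'; python3 obs.py 165; python3 plan.py 180 3
```

```text
time: 17.6
eef_pos: [0.5192, 0.2792, 0.1298]
orientation: [[0.983, 0.185, -0.001], [0.185, -0.983, -0.0], [-0.001, 0.0, -1.0]]
force: [-0.3, -0.5, -1.5]
gripper_width: 0.237
t 17.6 xyz [0.5192 0.2792 0.1298] F by -0.4 bx 0.4 z -1.5 T [-0.11  0.12 -0.12] w 0.237
needle 9.36
t 17.65 xyz [0.5193 0.2792 0.1297] F by -2.0 bx -0.3 z -0.8 T [-0.13  0.16 -0.03] w 0.235
outward radial F on tool -1.3, tangential 1.7
angle 164.4 radius 50.57 bx 0.14
170 dx -0.0044 dy -0.0008 dz 0.0008
175 dx -0.0089 dy -0.0017 dz 0.0013
180 dx -0.0134 dy -0.0025 dz 0.0013
```

```bash
python3 -m crank '[{"grip":1,"dx":-0.0044,"dy":-0.0008,"dz":0.0006,"twist":0},{"grip":1,"dx":-0.0089,"dy":-0.0017,"dz":0.0009,"twist":0},{"grip":1,"dx":-0.0134,"dy":-0.0025,"dz":0.0008,"twist":0},{"grip":1,"dx":-0.0134,"dy":-0.0025,"dz":0.0008,"twist":0}]'; python3 obs.py 180; python3 plan.py 195 3
```

```text
time: 18.15
eef_pos: [0.5063, 0.2771, 0.131]
orientation: [[0.983, 0.186, 0.0], [0.186, -0.983, 0.0], [0.001, -0.0, -1.0]]
force: [0.6, -0.4, 5.2]
gripper_width: 0.238
t 18.15 xyz [0.5063 0.2771 0.131 ] F by 0.5 bx 0.5 z 5.2 T [-0.02 -0.13 -0.02] w 0.238
needle 8.86
t 18.2 xyz [0.5064 0.2772 0.1309] F by 0.9 bx 0.2 z 5.5 T [-0.02 -0.17  0.02] w 0.234
outward radial F on tool 5.5, tangential -0.9
angle 179.4 radius 49.91 bx -0.26
185 dx -0.0044 dy -0.0008 dz -0.0001
190 dx -0.0089 dy -0.0017 dz -0.0007
195 dx -0.0132 dy -0.0025 dz -0.0016
```

```bash
python3 -m crank '[{"grip":1,"dx":0,"dy":0,"dz":0.0004,"twist":0},{"grip":1,"dx":0,"dy":0,"dz":0.0004,"twist":0}]'; python3 obs.py 180; python3 plan.py 195 3
```

```text
time: 18.45
eef_pos: [0.5064, 0.2771, 0.131]
orientation: [[0.983, 0.185, -0.0], [0.185, -0.983, 0.0], [-0.0, -0.0, -1.0]]
force: [0.8, 0.2, 5.9]
gripper_width: 0.236
t 18.45 xyz [0.5064 0.2771 0.131 ] F by 0.8 bx -0.0 z 5.9 T [ 0.03 -0.07 -0.06] w 0.236
needle 8.87
t 18.5 xyz [0.5064 0.2772 0.1309] F by 0.5 bx -0.5 z 5.2 T [ 0.05 -0.05 -0.08] w 0.238
outward radial F on tool 5.2, tangential -0.5
angle 179.3 radius 49.93 bx -0.25
185 dx -0.0045 dy -0.0008 dz -0.0001
190 dx -0.0089 dy -0.0017 dz -0.0007
195 dx -0.0133 dy -0.0025 dz -0.0016
```

```bash
python3 -m crank '[{"grip":1,"dx":0,"dy":0,"dz":0.0005,"twist":0},{"grip":1,"dx":0,"dy":0,"dz":0.0008,"twist":0},{"grip":1,"dx":0,"dy":0,"dz":0.0008,"twist":0}]'; python3 obs.py 180
```

```text
time: 18.88
eef_pos: [0.5061, 0.277, 0.1313]
orientation: [[0.983, 0.185, -0.001], [0.185, -0.983, -0.0], [-0.001, 0.0, -1.0]]
force: [1.1, 0.1, 0.6]
gripper_width: 0.237
t 18.88 xyz [0.5061 0.277  0.1313] F by 1.1 bx 0.1 z 0.6 T [ 0.13 -0.18 -0.04] w 0.237
needle 8.69
t 18.93 xyz [0.5062 0.277  0.1314] F by 0.0 bx -0.1 z 0.7 T [ 0.16 -0.2  -0.03] w 0.236
outward radial F on tool 0.7, tangential -0.0
```

```bash
sed -i 's/yc,zc=.*/yc,zc=-.3,50.0/' plan.py; python3 plan.py 195 3
```

```text
angle 179.7 radius 49.99 bx -0.09
185 dx -0.0044 dy -0.0008 dz -0.0002
190 dx -0.0087 dy -0.0016 dz -0.0007
195 dx -0.0129 dy -0.0024 dz -0.0017
```

```bash
python3 -m crank '[{"grip":1,"dx":-0.0044,"dy":-0.0008,"dz":-0.0002,"twist":0},{"grip":1,"dx":-0.0087,"dy":-0.0016,"dz":-0.0007,"twist":0},{"grip":1,"dx":-0.0129,"dy":-0.0024,"dz":-0.0017,"twist":0},{"grip":1,"dx":-0.0129,"dy":-0.0024,"dz":-0.0017,"twist":0}]'; python3 obs.py 195;python3 plan.py 210 3
```

```text
time: 19.42
eef_pos: [0.4927, 0.2744, 0.1297]
orientation: [[0.983, 0.186, -0.001], [0.186, -0.983, -0.0], [-0.001, 0.0, -1.0]]
force: [-0.2, 0.0, -0.6]
gripper_width: 0.24
t 19.43 xyz [0.4927 0.2744 0.1297] F by -0.2 bx -0.1 z -0.6 T [ 0.07  0.09 -0.09] w 0.24
needle 7.80
t 19.48 xyz [0.4928 0.2744 0.1298] F by -0.5 bx -0.3 z 0.7 T [-0.03  0.14 -0.1 ] w 0.237
outward radial F on tool 0.8, tangential 0.3
angle 195.6 radius 50.20 bx -0.07
200 dx -0.0039 dy -0.0007 dz -0.0014
205 dx -0.0077 dy -0.0015 dz -0.0031
210 dx -0.0113 dy -0.0021 dz -0.0051
```

Good, light and seated. Continue.

```bash
python3 -m crank '[{"grip":1,"dx":-0.0039,"dy":-0.0007,"dz":-0.0014,"twist":0},{"grip":1,"dx":-0.0077,"dy":-0.0015,"dz":-0.0031,"twist":0},{"grip":1,"dx":-0.0113,"dy":-0.0021,"dz":-0.0051,"twist":0},{"grip":1,"dx":-0.0113,"dy":-0.0021,"dz":-0.0051,"twist":0}]'; python3 obs.py 210;python3 plan.py 225 3
```

```text
time: 19.98
eef_pos: [0.4815, 0.2724, 0.1247]
orientation: [[0.983, 0.186, -0.001], [0.186, -0.983, -0.0], [-0.001, 0.0, -1.0]]
force: [-1.4, -0.4, 3.8]
gripper_width: 0.24
t 19.98 xyz [0.4815 0.2724 0.1247] F by -1.4 bx 0.1 z 3.8 T [ 0.    0.28 -0.02] w 0.24
needle 7.20
t 20.02 xyz [0.4816 0.2724 0.1248] F by -1.8 bx -0.6 z 3.5 T [-0.02  0.4  -0.06] w 0.241
outward radial F on tool 4.0, tangential -0.2
angle 209.8 radius 49.97 bx -0.15
215 dx -0.0037 dy -0.0007 dz -0.0024
220 dx -0.0071 dy -0.0013 dz -0.0050
225 dx -0.0103 dy -0.0019 dz -0.0080
```

```bash
python3 -m crank '[{"grip":1,"dx":-0.0039,"dy":-0.0007,"dz":-0.0020,"twist":0},{"grip":1,"dx":-0.0074,"dy":-0.0014,"dz":-0.0045,"twist":0},{"grip":1,"dx":-0.0106,"dy":-0.0020,"dz":-0.0075,"twist":0},{"grip":1,"dx":-0.0106,"dy":-0.0020,"dz":-0.0075,"twist":0}]'; python3 obs.py 225;python3 plan.py 240 3
```

```text
time: 20.52
eef_pos: [0.471, 0.2704, 0.1168]
orientation: [[0.983, 0.185, -0.001], [0.185, -0.983, -0.0], [-0.001, 0.0, -1.0]]
force: [-0.3, 0.8, 1.0]
gripper_width: 0.237
t 20.52 xyz [0.471  0.2704 0.1168] F by -0.2 bx -0.8 z 1.0 T [ 0.07  0.16 -0.1 ] w 0.237
needle 6.65
t 20.57 xyz [0.471  0.2704 0.1169] F by -0.3 bx -0.2 z -0.4 T [ 0.1  0.1 -0.1] w 0.237
outward radial F on tool -0.1, tangential 0.5
angle 225.0 radius 50.26 bx -0.11
230 dx -0.0028 dy -0.0005 dz -0.0033
235 dx -0.0054 dy -0.0010 dz -0.0068
240 dx -0.0076 dy -0.0014 dz -0.0105
```

```bash
python3 -m crank '[{"grip":1,"dx":-0.0028,"dy":-0.0005,"dz":-0.0033,"twist":0},{"grip":1,"dx":-0.0055,"dy":-0.0010,"dz":-0.0068,"twist":0},{"grip":1,"dx":-0.0078,"dy":-0.0014,"dz":-0.0105,"twist":0},{"grip":1,"dx":-0.0078,"dy":-0.0014,"dz":-0.0105,"twist":0}]'; python3 obs.py 240;python3 plan.py 255 3
```

```text
time: 21.08
eef_pos: [0.4633, 0.2689, 0.1064]
orientation: [[0.983, 0.185, -0.001], [0.185, -0.983, -0.001], [-0.001, 0.0, -1.0]]
force: [-1.3, -0.0, 1.1]
gripper_width: 0.233
t 21.07 xyz [0.4633 0.2689 0.1064] F by -1.2 bx -0.2 z 1.1 T [ 0.03  0.37 -0.13] w 0.233
needle 6.23
t 21.12 xyz [0.4633 0.269  0.1065] F by -1.3 bx -0.1 z 0.9 T [-0.    0.35 -0.08] w 0.241
outward radial F on tool 1.6, tangential -0.2
angle 240.0 radius 50.16 bx -0.15
245 dx -0.0019 dy -0.0004 dz -0.0039
250 dx -0.0035 dy -0.0007 dz -0.0080
255 dx -0.0048 dy -0.0009 dz -0.0122
```

```bash
python3 -m crank '[{"grip":1,"dx":-0.0020,"dy":-0.0004,"dz":-0.0039,"twist":0},{"grip":1,"dx":-0.0037,"dy":-0.0007,"dz":-0.0080,"twist":0},{"grip":1,"dx":-0.0051,"dy":-0.0010,"dz":-0.0122,"twist":0},{"grip":1,"dx":-0.0051,"dy":-0.0010,"dz":-0.0122,"twist":0}]'; python3 obs.py 255;python3 plan.py 270 3
```

```text
time: 21.62
eef_pos: [0.4584, 0.268, 0.0941]
orientation: [[0.983, 0.185, -0.001], [0.185, -0.983, -0.001], [-0.001, 0.0, -1.0]]
force: [-2.0, 0.2, -0.4]
gripper_width: 0.238
t 21.62 xyz [0.4584 0.268  0.0941] F by -1.9 bx -0.6 z -0.4 T [ 0.03  0.45 -0.14] w 0.238
needle 6.08
t 21.68 xyz [0.4584 0.268  0.0943] F by -2.1 bx -0.2 z -0.9 T [ 0.04  0.42 -0.11] w 0.239
outward radial F on tool 1.8, tangential 1.4
angle 255.1 radius 50.10 bx -0.08
260 dx -0.0009 dy -0.0002 dz -0.0042
265 dx -0.0014 dy -0.0003 dz -0.0085
270 dx -0.0015 dy -0.0003 dz -0.0129
```

```bash
python3 -m crank '[{"grip":1,"dx":-0.0011,"dy":-0.0002,"dz":-0.0043,"twist":0},{"grip":1,"dx":-0.0018,"dy":-0.0003,"dz":-0.0087,"twist":0},{"grip":1,"dx":-0.0019,"dy":-0.0004,"dz":-0.0132,"twist":0},{"grip":1,"dx":-0.0019,"dy":-0.0004,"dz":-0.0132,"twist":0}]'; python3 obs.py 270;python3 plan.py 285 3
```

```text
time: 22.18
eef_pos: [0.4567, 0.2677, 0.081]
orientation: [[0.983, 0.185, -0.0], [0.185, -0.983, -0.0], [-0.0, 0.0, -1.0]]
force: [-1.4, 0.4, -0.4]
gripper_width: 0.236
t 22.18 xyz [0.4567 0.2677 0.081 ] F by -1.3 bx -0.7 z -0.4 T [ 0.02  0.32 -0.15] w 0.236
needle 5.88
t 22.23 xyz [0.4568 0.2676 0.0811] F by -1.3 bx -0.2 z -0.8 T [-0.04  0.31 -0.02] w 0.237
outward radial F on tool 1.3, tangential 0.8
angle 270.3 radius 50.11 bx -0.07
275 dx 0.0002 dy 0.0000 dz -0.0043
280 dx 0.0008 dy 0.0002 dz -0.0085
285 dx 0.0018 dy 0.0003 dz -0.0127
```

```bash
python3 -m crank '[{"grip":1,"dx":0.0001,"dy":0,"dz":-0.0044,"twist":0},{"grip":1,"dx":0.0006,"dy":0.0001,"dz":-0.0088,"twist":0},{"grip":1,"dx":0.0016,"dy":0.0003,"dz":-0.0131,"twist":0},{"grip":1,"dx":0.0016,"dy":0.0003,"dz":-0.0131,"twist":0}]'; python3 obs.py 285;python3 plan.py 300 3
```

```text
time: 22.72
eef_pos: [0.4586, 0.268, 0.068]
orientation: [[0.983, 0.185, -0.0], [0.185, -0.983, -0.0], [-0.0, 0.0, -1.0]]
force: [-0.0, -0.4, -0.8]
gripper_width: 0.238
t 22.73 xyz [0.4586 0.268  0.068 ] F by -0.1 bx 0.4 z -0.8 T [-0.    0.2  -0.07] w 0.238
needle 5.97
t 22.77 xyz [0.4586 0.268  0.0681] F by -1.6 bx 0.2 z -1.4 T [ 0.07  0.15 -0.1 ] w 0.239
outward radial F on tool 1.9, tangential 1.0
angle 285.4 radius 50.07 bx -0.05
290 dx 0.0013 dy 0.0002 dz -0.0040
295 dx 0.0029 dy 0.0006 dz -0.0079
300 dx 0.0049 dy 0.0009 dz -0.0117
```

```bash
python3 -m crank '[{"grip":1,"dx":0.0012,"dy":0.0002,"dz":-0.0042,"twist":0},{"grip":1,"dx":0.0027,"dy":0.0005,"dz":-0.0083,"twist":0},{"grip":1,"dx":0.0047,"dy":0.0009,"dz":-0.0122,"twist":0},{"grip":1,"dx":0.0047,"dy":0.0009,"dz":-0.0122,"twist":0}]'; python3 obs.py 300;python3 plan.py 315 3
```

```text
time: 23.28
eef_pos: [0.4636, 0.2689, 0.0559]
orientation: [[0.983, 0.185, 0.0], [0.185, -0.983, 0.0], [0.0, 0.0, -1.0]]
force: [1.0, -0.6, -1.2]
gripper_width: 0.243
t 23.27 xyz [0.4636 0.2689 0.0559] F by 0.8 bx 0.7 z -1.2 T [-0.05 -0.06 -0.01] w 0.243
needle 6.10
t 23.32 xyz [0.4636 0.269  0.056 ] F by 1.6 bx 0.7 z -1.8 T [-0.02 -0.16 -0.04] w 0.238
outward radial F on tool -0.5, tangential 2.4
angle 300.5 radius 50.09 bx -0.09
305 dx 0.0023 dy 0.0004 dz -0.0035
310 dx 0.0049 dy 0.0009 dz -0.0069
315 dx 0.0077 dy 0.0014 dz -0.0099
```

```bash
python3 -m crank '[{"grip":1,"dx":0.0024,"dy":0.0004,"dz":-0.0037,"twist":0},{"grip":1,"dx":0.0051,"dy":0.0010,"dz":-0.0073,"twist":0},{"grip":1,"dx":0.0080,"dy":0.0015,"dz":-0.0104,"twist":0},{"grip":1,"dx":0.0080,"dy":0.0015,"dz":-0.0104,"twist":0}]'; python3 obs.py 315;python3 plan.py 330 3
```

```text
time: 23.82
eef_pos: [0.4716, 0.2705, 0.0455]
orientation: [[0.983, 0.185, 0.0], [0.185, -0.983, 0.0], [0.0, 0.0, -1.0]]
force: [1.3, -1.2, 0.0]
gripper_width: 0.237
t 23.82 xyz [0.4716 0.2705 0.0455] F by 1.1 bx 1.4 z 0.0 T [-0.02 -0.21 -0.01] w 0.237
needle 6.45
t 23.88 xyz [0.4716 0.2705 0.0456] F by 1.3 bx -0.6 z -0.7 T [ 0.02 -0.21 -0.02] w 0.24
outward radial F on tool -0.4, tangential 1.5
angle 315.6 radius 50.07 bx -0.12
320 dx 0.0031 dy 0.0006 dz -0.0028
325 dx 0.0064 dy 0.0012 dz -0.0053
330 dx 0.0099 dy 0.0019 dz -0.0075
```

```bash
python3 -m crank '[{"grip":1,"dx":0.0032,"dy":0.0006,"dz":-0.0029,"twist":0},{"grip":1,"dx":0.0066,"dy":0.0012,"dz":-0.0056,"twist":0},{"grip":1,"dx":0.0102,"dy":0.0019,"dz":-0.0078,"twist":0},{"grip":1,"dx":0.0102,"dy":0.0019,"dz":-0.0078,"twist":0}]'; python3 obs.py 330;python3 plan.py 345 3
```

```text
time: 24.38
eef_pos: [0.4818, 0.2725, 0.0378]
orientation: [[0.983, 0.185, 0.0], [0.185, -0.983, 0.0], [0.0, -0.0, -1.0]]
force: [1.3, 0.4, 1.0]
gripper_width: 0.237
t 24.38 xyz [0.4818 0.2725 0.0378] F by 1.3 bx -0.1 z 1.0 T [-0.01 -0.18 -0.02] w 0.237
needle 6.88
t 24.43 xyz [0.4817 0.2724 0.0379] F by 1.1 bx 0.3 z -0.0 T [-0.02 -0.22 -0.02] w 0.238
outward radial F on tool -0.5, tangential 1.0
angle 330.4 radius 50.06 bx -0.14
335 dx 0.0037 dy 0.0007 dz -0.0019
340 dx 0.0076 dy 0.0014 dz -0.0035
345 dx 0.0116 dy 0.0022 dz -0.0048
```

```bash
python3 -m crank '[{"grip":1,"dx":0.0037,"dy":0.0007,"dz":-0.0019,"twist":0},{"grip":1,"dx":0.0077,"dy":0.0014,"dz":-0.0035,"twist":0},{"grip":1,"dx":0.0118,"dy":0.0022,"dz":-0.0049,"twist":0},{"grip":1,"dx":0.0118,"dy":0.0022,"dz":-0.0049,"twist":0}]'; python3 obs.py 345;python3 plan.py 360 3
```

```text
time: 24.92
eef_pos: [0.4936, 0.2746, 0.033]
orientation: [[0.983, 0.185, 0.0], [0.185, -0.983, 0.0], [0.0, -0.0, -1.0]]
force: [-0.3, 1.0, 0.9]
gripper_width: 0.24
t 24.93 xyz [0.4936 0.2746 0.033 ] F by -0.1 bx -1.0 z 0.9 T [ 0.01 -0.16 -0.01] w 0.24
needle 7.47
t 24.98 xyz [0.4936 0.2746 0.033 ] F by 1.8 bx -0.4 z 1.0 T [-0.01 -0.16 -0.04] w 0.238
outward radial F on tool -1.5, tangential 1.4
angle 345.4 radius 50.02 bx -0.13
350 dx 0.0041 dy 0.0008 dz -0.0009
355 dx 0.0082 dy 0.0016 dz -0.0014
360 dx 0.0124 dy 0.0023 dz -0.0016
```

```bash
python3 -m crank '[{"grip":1,"dx":0.0041,"dy":0.0008,"dz":-0.0009,"twist":0},{"grip":1,"dx":0.0082,"dy":0.0016,"dz":-0.0014,"twist":0},{"grip":1,"dx":0.0124,"dy":0.0023,"dz":-0.0016,"twist":0},{"grip":1,"dx":0.0124,"dy":0.0023,"dz":-0.0016,"twist":0}]'; python3 obs.py 360;python3 plan.py 15 3
python3 - <<'E'
import numpy as np
a=np.radians([0,15,30,45,60,75,90,105,150,165,195,225,240,255,270,285,300,315,330,345])
import sys
from h import *
r=[]
for k in ['9','10','_30','_45','_60','_75','_90','_105','_150','_165','_195','_225','_240','_255','_270','_285','_300','_315','_330','_345']: r.append(tneedle(dict(pixels=cv2.imread(f'pics/top{k}.png')[:,:,::-1]))[0])
A=np.c_[np.ones(len(a)),np.cos(a),np.sin(a)];x=np.linalg.lstsq(A,np.array(r),rcond=None)[0]
print(x,np.hypot(x[1],x[2]),np.degrees(np.arctan2(x[2],x[1])));print(np.round(A@x-r,2))
E
```

```text
time: 25.48
eef_pos: [0.506, 0.2769, 0.0314]
orientation: [[0.983, 0.185, 0.0], [0.185, -0.983, 0.0], [0.0, -0.0, -1.0]]
force: [-0.6, -1.1, 1.0]
gripper_width: 0.235
t 25.48 xyz [0.506  0.2769 0.0314] F by -0.7 bx 0.9 z 1.0 T [-0.08  0.12 -0.05] w 0.235
needle 8.21
t 25.52 xyz [0.506  0.2769 0.0314] F by -0.4 bx -0.2 z 0.6 T [-0.01  0.1  -0.02] w 0.238
outward radial F on tool -0.6, tangential -0.4
angle 359.9 radius 49.96 bx -0.04
245 dx -0.0445 dy -0.0084 dz 0.0711
130 dx 0.0377 dy 0.0071 dz 0.0821
15 dx 0.0128 dy 0.0024 dz 0.0017
[ 8.57100737 -0.18490031  2.81906407] 2.825121298644197 93.75261239601349
[ 0.17  0.05 -0.04  0.01 -0.03 -0.12 -0.17 -0.08  0.07  0.12  0.22  0.06
 -0.   -0.19 -0.13 -0.17 -0.07 -0.01  0.12  0.2 ]
```

```bash
python3 plan.py 384 5
```

```text
angle 359.9 radius 49.96 bx -0.04
365 dx 0.0041 dy 0.0008 dz 0.0002
370 dx 0.0082 dy 0.0015 dz 0.0007
374 dx 0.0122 dy 0.0023 dz 0.0015
379 dx 0.0162 dy 0.0030 dz 0.0027
384 dx 0.0200 dy 0.0038 dz 0.0043
```

```bash
python3 -m crank '[{"grip":1,"dx":0.0041,"dy":0.0008,"dz":0.0002,"twist":0},{"grip":1,"dx":0.0082,"dy":0.0015,"dz":0.0007,"twist":0},{"grip":1,"dx":0.0122,"dy":0.0023,"dz":0.0015,"twist":0},{"grip":1,"dx":0.0162,"dy":0.0030,"dz":0.0027,"twist":0},{"grip":1,"dx":0.0200,"dy":0.0038,"dz":0.0043,"twist":0},{"grip":1,"dx":0.0200,"dy":0.0038,"dz":0.0043,"twist":0}]'; python3 obs.py 384;python3 plan.py 42 4
```

```text
time: 26.28
eef_pos: [0.5263, 0.2806, 0.0359]
orientation: [[0.983, 0.185, 0.001], [0.185, -0.983, 0.0], [0.001, -0.0, -1.0]]
force: [-0.8, 0.1, 0.4]
gripper_width: 0.235
t 26.27 xyz [0.5263 0.2806 0.0359] F by -0.7 bx -0.2 z 0.4 T [-0.16  0.21 -0.05] w 0.235
needle 9.40
t 26.32 xyz [0.5263 0.2807 0.0359] F by -1.3 bx 0.3 z 0.9 T [-0.11  0.09 -0.04] w 0.235
outward radial F on tool -1.4, tangential -0.8
angle 24.4 radius 49.91 bx -0.01
29 dx 0.0034 dy 0.0006 dz 0.0017
33 dx 0.0066 dy 0.0012 dz 0.0037
38 dx 0.0097 dy 0.0018 dz 0.0059
42 dx 0.0126 dy 0.0024 dz 0.0083
```

```bash
python3 -m crank '[{"grip":1,"dx":0.0034,"dy":0.0006,"dz":0.0017,"twist":0},{"grip":1,"dx":0.0066,"dy":0.0012,"dz":0.0037,"twist":0},{"grip":1,"dx":0.0096,"dy":0.0018,"dz":0.0059,"twist":0},{"grip":1,"dx":0.0124,"dy":0.0023,"dz":0.0083,"twist":0},{"grip":1,"dx":0.0124,"dy":0.0023,"dz":0.0083,"twist":0}]'; python3 obs.py 402;python3 plan.py 60 4
```

```text
time: 26.95
eef_pos: [0.5387, 0.283, 0.0444]
orientation: [[0.983, 0.185, 0.001], [0.185, -0.983, 0.0], [0.001, -0.0, -1.0]]
force: [-0.1, -1.0, -1.2]
gripper_width: 0.236
t 26.95 xyz [0.5387 0.283  0.0444] F by -0.3 bx 0.9 z -1.2 T [-0.13 -0.09 -0.07] w 0.236
needle 10.27
t 27.0 xyz [0.5386 0.283  0.0444] F by -0.0 bx 0.8 z -1.2 T [-0.14 -0.13 -0.04] w 0.238
outward radial F on tool 0.9, tangential -0.8
angle 41.9 radius 49.74 bx -0.06
46 dx 0.0028 dy 0.0005 dz 0.0027
51 dx 0.0054 dy 0.0010 dz 0.0056
55 dx 0.0078 dy 0.0015 dz 0.0087
60 dx 0.0099 dy 0.0019 dz 0.0120
```

Lower slightly (ez −0.3).

```bash
python3 -m crank '[{"grip":1,"dx":0.0028,"dy":0.0005,"dz":0.0025,"twist":0},{"grip":1,"dx":0.0054,"dy":0.0010,"dz":0.0053,"twist":0},{"grip":1,"dx":0.0078,"dy":0.0015,"dz":0.0084,"twist":0},{"grip":1,"dx":0.0099,"dy":0.0019,"dz":0.0116,"twist":0},{"grip":1,"dx":0.0099,"dy":0.0019,"dz":0.0116,"twist":0}]'; python3 obs.py 420;python3 plan.py 77 4
```

```text
time: 27.62
eef_pos: [0.5482, 0.2849, 0.0561]
orientation: [[0.983, 0.185, 0.001], [0.185, -0.983, 0.0], [0.001, -0.0, -1.0]]
force: [-0.5, -0.2, -0.5]
gripper_width: 0.238
t 27.62 xyz [0.5482 0.2849 0.0561] F by -0.5 bx 0.1 z -0.5 T [-0.08  0.02 -0.08] w 0.238
needle 10.97
t 27.68 xyz [0.5481 0.2849 0.0561] F by -1.5 bx 0.0 z 1.0 T [-0.15 -0.   -0.04] w 0.234
outward radial F on tool -1.8, tangential 0.1
angle 59.4 radius 49.83 bx -0.09
64 dx 0.0018 dy 0.0003 dz 0.0033
68 dx 0.0034 dy 0.0006 dz 0.0068
73 dx 0.0047 dy 0.0009 dz 0.0104
77 dx 0.0057 dy 0.0011 dz 0.0141
```

```bash
python3 -m crank '[{"grip":1,"dx":0.0018,"dy":0.0003,"dz":0.0033,"twist":0},{"grip":1,"dx":0.0034,"dy":0.0006,"dz":0.0067,"twist":0},{"grip":1,"dx":0.0047,"dy":0.0009,"dz":0.0103,"twist":0},{"grip":1,"dx":0.0057,"dy":0.0011,"dz":0.0139,"twist":0},{"grip":1,"dx":0.0057,"dy":0.0011,"dz":0.0139,"twist":0}]'; python3 obs.py 437;python3 plan.py 93 4
```

```text
time: 28.3
eef_pos: [0.5537, 0.286, 0.07]
orientation: [[0.983, 0.185, 0.0], [0.185, -0.983, 0.0], [0.0, -0.0, -1.0]]
force: [0.3, -0.4, 0.5]
gripper_width: 0.237
t 28.3 xyz [0.5537 0.286  0.07  ] F by 0.2 bx 0.4 z 0.5 T [-0.17  0.13 -0.06] w 0.237
needle 11.41
t 28.35 xyz [0.5537 0.286  0.0699] F by -0.6 bx 0.7 z 0.5 T [-0.14  0.14 -0.05] w 0.24
outward radial F on tool -0.7, tangential 0.4
angle 76.7 radius 49.89 bx -0.15
81 dx 0.0007 dy 0.0001 dz 0.0035
85 dx 0.0012 dy 0.0002 dz 0.0070
89 dx 0.0014 dy 0.0003 dz 0.0105
93 dx 0.0014 dy 0.0003 dz 0.0141
```

```bash
python3 -m crank '[{"grip":1,"dx":0.0007,"dy":0.0001,"dz":0.0035,"twist":0},{"grip":1,"dx":0.0012,"dy":0.0002,"dz":0.0071,"twist":0},{"grip":1,"dx":0.0014,"dy":0.0003,"dz":0.0108,"twist":0},{"grip":1,"dx":0.0014,"dy":0.0003,"dz":0.0145,"twist":0},{"grip":1,"dx":0.0014,"dy":0.0003,"dz":0.0145,"twist":0},{"grip":1,"dx":0.0014,"dy":0.0003,"dz":0.0145,"twist":0}]'; python3 obs.py 453;python3 plan.py 93.6 1
```

```text
time: 29.1
eef_pos: [0.555, 0.2862, 0.0843]
orientation: [[0.983, 0.185, 0.0], [0.185, -0.983, 0.0], [0.0, -0.0, -1.0]]
force: [-0.7, 0.1, 2.4]
gripper_width: 0.234
t 29.1 xyz [0.555  0.2862 0.0843] F by -0.6 bx -0.2 z 2.4 T [-0.14  0.19 -0.08] w 0.234
needle 11.60
t 29.15 xyz [0.555  0.2862 0.0843] F by -0.6 bx 0.5 z 1.2 T [-0.09  0.17 -0.1 ] w 0.237
outward radial F on tool -0.5, tangential 1.3
angle 93.3 radius 49.97 bx -0.13
94 dx 0.0000 dy 0.0000 dz 0.0003
```

```bash
python3 -m crank '[{"grip":0.6,"dx":0,"dy":0,"dz":0,"twist":0},{"grip":0.3,"dx":0,"dy":0,"dz":0,"twist":0},{"grip":0,"dx":0,"dy":0,"dz":0,"twist":0},{"grip":0,"dx":0,"dy":0,"dz":0,"twist":0},{"grip":0,"dx":0,"dy":0,"dz":0,"twist":0},{"grip":0,"dx":0,"dy":0,"dz":0,"twist":0}]'; python3 obs.py 454
python3 - <<'E'
from h import *
s=env.state();c=wcam(shot('wrist','w454.png'),s)
E
```

```text
time: 29.9
eef_pos: [0.5549, 0.2862, 0.0841]
orientation: [[0.983, 0.185, -0.0], [0.185, -0.983, 0.0], [-0.0, -0.0, -1.0]]
force: [-0.7, -0.3, -0.1]
gripper_width: 1.002
t 29.9 xyz [0.5549 0.2862 0.0841] F by -0.7 bx 0.2 z -0.1 T [-0.    0.02 -0.02] w 1.002
needle 11.60
t 29.95 xyz [0.5549 0.2862 0.084 ] F by -0.3 bx -0.4 z 0.7 T [ 0.01  0.01 -0.02] w 0.997
outward radial F on tool -0.2, tangential 0.7
```

View pics/w454.png

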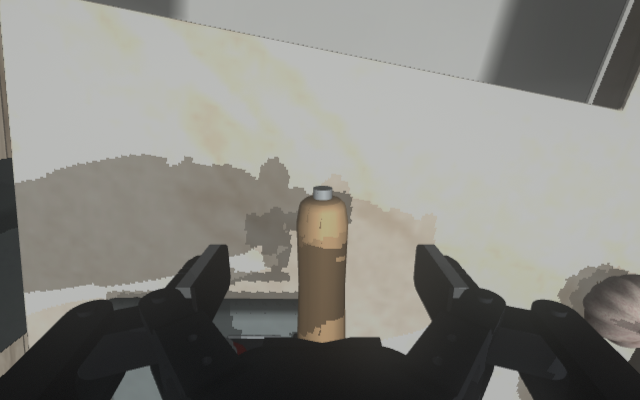

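```bash
python3 -m crank '[{"grip":0,"dx":0,"dy":0,"dz":0.02,"twist":0},{"grip":0,"dx":0,"dy":0,"dz":0.06,"twist":0},{"grip":0,"dx":0,"dy":0,"dz":0.12,"twist":0},{"grip":0,"dx":0,"dy":0,"dz":0.18,"twist":0},{"grip":0,"dx":-0.03,"dy":-0.02,"dz":0.22,"twist":0},{"grip":0,"dx":-0.07,"dy":-0.05,"dz":0.24,"twist":0},{"grip":0,"dx":-0.11,"dy":-0.09,"dz":0.24,"twist":0},{"grip":0,"dx":-0.15,"dy":-0.12,"dz":0.24,"twist":0},{"grip":0,"dx":-0.15,"dy":-0.12,"dz":0.24,"twist":0},{"grip":0,"dx":-0.15,"dy":-0.12,"dz":0.24,"twist":0}]'; python3 obs.py 455
python3 - <<'E'
from h import *
s,c=look('w455.png',(450,250))
shot('side','s455.png')
E
```

```text
time: 31.25
eef_pos: [0.4053, 0.1667, 0.3246]
orientation: [[0.983, 0.186, 0.001], [0.186, -0.983, 0.001], [0.001, -0.001, -1.0]]
force: [-0.2, -0.0, 0.0]
gripper_width: 0.996
t 31.25 xyz [0.4053 0.1667 0.3246] F by -0.2 bx -0.0 z 0.0 T [ 0.02  0.02 -0.01] w 0.996
needle 11.61
t 31.3 xyz [0.4056 0.1669 0.3243] F by -0.2 bx 0.9 z -0.1 T [0.04 0.02 0.07] w 1.001
outward radial F on tool -0.2, tangential -0.1
z [0.4056 0.1669 0.3243] F [-0.  -0.9 -0.1] w 1.001 t 31.3
{'mm': np.float64(nan), 'mm2': np.float64(nan), 'c': (446, 252), 'ab': (8, 25), 'off': np.float64(nan), 'n': 4, 'g': 0}h.py:70: RuntimeWarning: Mean of empty slice.
  off=2.513-ang(G.mean(0))
  ret = um.true_divide(
```

View pics/w455.png

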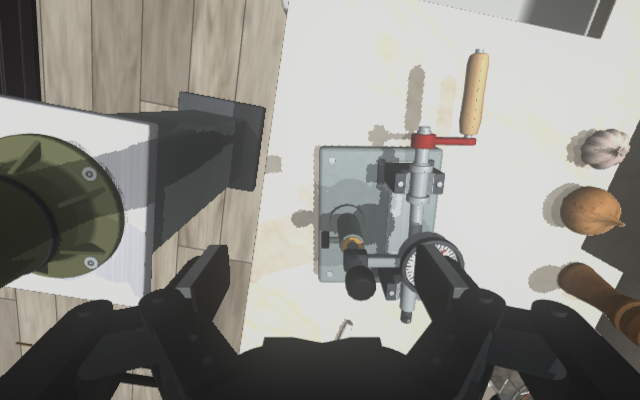

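View pics/s455.png

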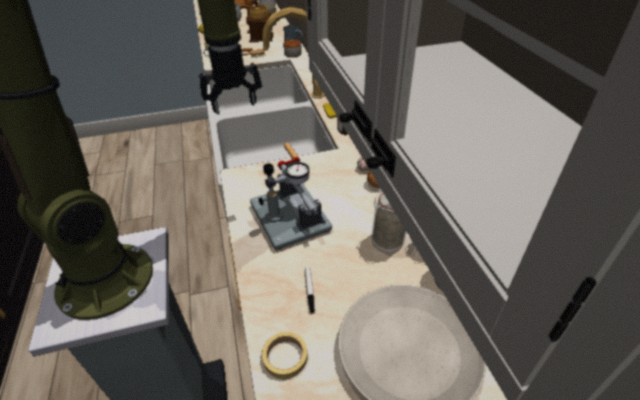

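```bash
python3 -m crank '[{"grip":1,"dx":0.0,"dy":0,"dz":0,"twist":0},{"grip":1,"dx":0,"dy":0,"dz":0,"twist":0},{"grip":1,"dx":0,"dy":0,"dz":0,"twist":0},{"grip":1,"dx":0,"dy":0,"dz":0,"twist":0},{"grip":1,"dx":0,"dy":0,"dz":0,"twist":0},{"grip":1,"dx":0,"dy":0,"dz":0,"twist":0}]'
python3 - <<'E'
from h import *
s,c=look('w456.png',(432,264))
c0=c['pixels'][20:340,280:540,::-1]; cv2.imwrite('pics/w456z.png',cv2.resize(c0,None,fx=1.85,fy=1.85,interpolation=3))
E
```

```text
time: 32.15
eef_pos: [0.4049, 0.1662, 0.3241]
orientation: [[0.983, 0.185, 0.0], [0.185, -0.983, 0.0], [0.0, -0.0, -1.0]]
force: [-0.2, -0.3, -0.4]
gripper_width: -0.0
z [0.4049 0.1662 0.3241] F [-0.2 -0.3 -0.4] w -0.0 t 32.15
{'mm': np.float64(11.56), 'mm2': np.float64(11.66), 'c': (433, 266), 'ab': (43, 53), 'off': np.float64(-0.042), 'n': 21, 'g': 10}
```

View pics/w456z.png

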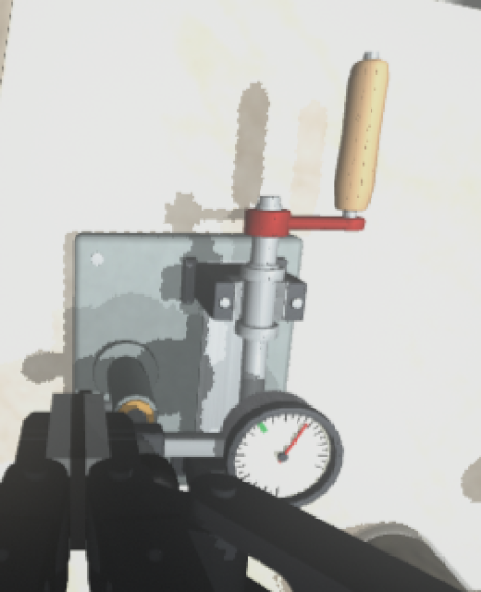

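```bash
python3 -m crank '[{"grip":1,"dx":0.03,"dy":-0.04,"dz":-0.02,"twist":0},{"grip":1,"dx":0.053,"dy":-0.088,"dz":-0.04,"twist":0},{"grip":1,"dx":0.053,"dy":-0.088,"dz":-0.064,"twist":0},{"grip":1,"dx":0.053,"dy":-0.088,"dz":-0.064,"twist":0},{"grip":1,"dx":0.053,"dy":-0.088,"dz":-0.064,"twist":0}]'
python3 - <<'E'
from h import *
s,c=look('w457.png',(430,190))
c0=c['pixels'][90:330,340:540,::-1]; cv2.imwrite('pics/w457z.png',cv2.resize(c0,None,fx=2.5,fy=2.5,interpolation=3))
E
```

```text
time: 32.83
eef_pos: [0.4581, 0.0789, 0.2608]
orientation: [[0.982, 0.187, 0.001], [0.187, -0.982, 0.0], [0.001, -0.0, -1.0]]
force: [0.8, -0.5, 1.0]
gripper_width: -0.002
z [0.4581 0.0789 0.2608] F [ 0.8 -0.5  1. ] w -0.002 t 32.825
{'mm': np.float64(11.66), 'mm2': np.float64(11.88), 'c': (425, 197), 'ab': (64, 73), 'off': np.float64(-0.022), 'n': 41, 'g': 32}
```

View pics/w457z.png

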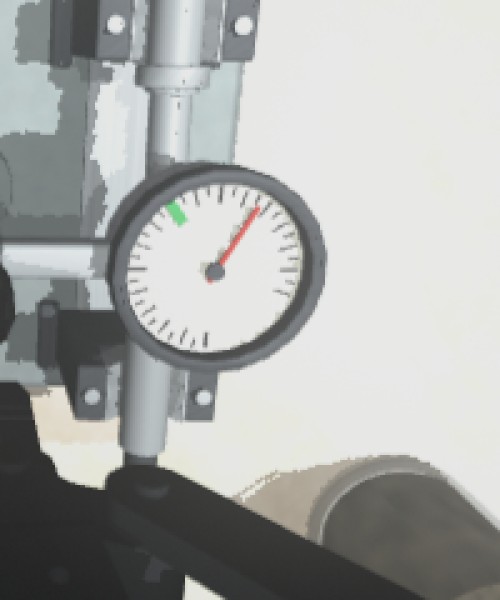

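```bash
python3 -m crank '[{"grip":1,"dx":-0.01,"dy":0.02,"dz":0.05,"twist":0},{"grip":1,"dx":-0.02,"dy":0.04,"dz":0.08,"twist":0},{"grip":1,"dx":-0.02,"dy":0.04,"dz":0.08,"twist":0},{"grip":1,"dx":-0.02,"dy":0.04,"dz":0.08,"twist":0},{"grip":1,"dx":-0.02,"dy":0.04,"dz":0.08,"twist":0}]'; python3 obs.py 458
python3 - <<'E'
from h import *
env.sign_off()
E
```

```text
time: 33.5
eef_pos: [0.4377, 0.1176, 0.3394]
orientation: [[0.983, 0.185, -0.001], [0.185, -0.983, -0.001], [-0.001, 0.0, -1.0]]
force: [0.4, 0.1, -0.5]
gripper_width: -0.0
t 33.5 xyz [0.4377 0.1176 0.3394] F by 0.4 bx -0.0 z -0.5 T [-0.01 -0.01  0.05] w -0.0
needle 11.60
t 33.55 xyz [0.4377 0.1176 0.3393] F by -0.1 bx 0.5 z 0.6 T [ 0.01 -0.04 -0.01] w -0.0
outward radial F on tool 0.0, tangential 0.6
the job is handed in; nothing more can be done
```

The shaft is standing still at its highest reading with the handle released, and I handed the job in at about 33.6 s. The one flaw was that strain at the handle pushed the shaft slightly out of its seat at two points during the turn. I eased it back both times.

- **Indicator:** I pushed it down by the knob until the needle stood at the green mark, about 8.0 to 8.2 mm, and let go.
- **Turning:** I turned the shaft one full turn by the handle, then on to the high spot. It read lowest, about 5.9 mm, near 270–275° from hanging. It read highest, about 11.6 mm, near 93.6°. Equal readings on either side of the peak agree on that angle to within about 1.5°.
- **Final checks:** The handle was released with the crank at about 93°. The needle read 11.6 mm before the release, after it and just before hand-in. The closer wrist picture gave 11.7 mm. The robot was clear of everything.
- **Strain during the turn:** Near 150° and again at 180°, the handle force reached about 5 to 6 N. The needle rose about 1 mm too high at 150°, and a little at 180°, so the shaft had probably lifted slightly from a V-block. After easing, the readings fell back into line and the rest of the turn stayed mostly within about 2.5 N, with one 4 N press near 210°.
- **Unexplained difference:** Near the peak and the low the needle reads about 0.15 mm above a simple sine fit. I put this down to the ball tip sliding off the crown when the bow is sideways. I did not check the seating in the V-blocks directly.

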